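Put the tall card on the test stand and hold the cam lever at top lift

TASK

Slide the tall circuit card straight up out of the slotted rack, leaving the two low cards in their slots, lower it into the slot of the test stand until it sits fully home on the lift bar, and let go of it. Then swing the stand's cam lever up from rest to its highest lift point, where the lever stands straight up and the bar has lifted the card as far as it goes, and finish while still holding the lever there against its return spring.

Things in the scene. Friction and masses are not known exactly. Their poses are not given: they have to be found in the camera images.
- tall_card: The card to test: a green circuit board 4 mm thick (x) and 90 mm wide (y), 100 mm high in all, with a grey grip rail 10 mm thick (x), 90 mm long (y) and 14 mm high along its upper edge; 60 to 130 g. Origin: centre of its lower edge; z up the card, x across its thickness. It stands in one of the rack's three slots, with the rail on top; either face may look either way in the stand.
- low_card_a: A low card of the same kind, 52 mm high, 90 mm wide, rail 10 mm thick; stands in another slot of the rack and stays there. Origin: centre of its lower edge.
- low_card_b: A second low card like low_card_a, in the remaining slot; stays there.
- card_rack: Fixed grey plastic card rack, 150 (x) x 130 (y) x 44 mm high, origin at the centre of its underside. Three slots 48 mm apart along x (at x = -48, 0, +48 mm), each 5.5 mm wide, in which the cards stand in the rack's y-z plane, lower edges 10 mm above the desk.
- test_stand: Fixed aluminium test stand, base 130 (x) x 170 (y) x 12 mm, origin on the underside below the middle of the card slot. Two slotted posts rise at y = -47 and +47 mm: the slot between them takes the card in the stand's y-z plane (x = 0); it is 6 mm wide and 94 mm long, with sloped lead-in lips that widen it to about 19 mm at the top (110 mm above the desk). The cam lever is on its +y side.
- slot_mouth (a point): Centre of the stand's slot at the top of the lead-in lips, 110 mm above the desk; axes as the stand.
- lift_seat (a point): Middle of the top face of the dark steel lift bar (14 x 70 mm) between the posts, on which the card's lower edge sits: 60 mm above the desk at rest, 72 mm at top lift. Its row of brass pins is only decoration. The seated card's origin coincides with this point.
- lift_bar (a joint): Height of the lift bar above rest, m: 0 at rest, 0.012 at top lift. Driven only by the cam.
- cam_lever (a joint): Angle of the cam lever, rad: 0 at rest (lever points to the stand's -x, towards the robot, 0.17 rad above level); grows as its end swings up and over about the stand's y axis. Top lift at 1.40 (lever straight up); past it the bar sinks again, stop at 1.95. A return spring pulls it back to rest when let go: about 2 N at the grip near rest, about 4 N at the top.
- lever_grip (a point): Middle of the lever's grip: a horizontal black round bar 14 mm in diameter and 68 mm long, along the stand's y axis, sticking outward (+y) from the lever's end. 110 mm from the hinge axis; 51 mm above the desk at rest, 142 mm at top lift. It can be pinched from above with the fingers closing along the stand's x, and turns between the fingers as the lever swings.
- lever_hinge (a point): Point on the lever's hinge axis (the stand's y axis direction) level with the middle of the grip, 127 mm to +y of the slot's middle and 32 mm above the desk.

How it is judged:
On the way, in this order (a step that is already met when the one before it is completed fails the run):
1. the tall card is drawn up clear of the rack's slots, the lever still at rest (z of tall_card in the frame of card_rack above 0.05 m and value of joint cam_lever below 0.3 rad), for 0.1 s.
2. the tall card sits home on the lift bar, let go, with the lever still at rest (distance between tall_card and lift_seat below 0.006 m and angle between tall_card's own z axis and vertical below 0.12 rad and contact force between each of the arm, the fingers and tall_card below 0.1 N and value of joint cam_lever below 0.3 rad), for 0.2 s.
At the end, for the whole second after the job is handed in: Through the last second the fingers hold the lever (over 1 N) within 0.16 rad of 1.40 rad, the lift bar is up more than 11 mm, the tall card stands still, untouched and upright (0.12 rad) within 6 mm of its seat on the bar, and the low cards are within 12 mm of where they were (value of joint cam_lever between 1.24 and 1.56 rad and value of joint lift_bar above 0.011 m and contact force between the fingers and test_stand above 1 N and distance between tall_card and lift_seat below 0.006 m and angle between tall_card's own z axis and vertical below 0.12 rad and contact force between each of the arm, the fingers and tall_card below 0.1 N and linear speed of tall_card below 0.03 m/s and distance of each of low_card_a, low_card_b from where it was at the start of the episode below 0.012 m); the arm keeps its last pose, push and grip.
It fails at once if a low card is pulled from its slot (distance of any of low_card_a, low_card_b from where it was at the start of the episode above 0.02 m).
It also fails if it takes over 58 s, if anything falls off the work surface, if the arm or the gripper's body presses on something with over 40 N, if the wrist force passes 120 N, or if a joint passes its speed limit or range.

ROBOT

A 6-joint arm with a two-finger parallel gripper is mounted at the origin on a cart in front of the work surface, level with it; the furniture and walls round the work are solid. World frame = base frame: x ahead of the robot, y to its left, z up, the work surface at z = 0. Lengths are in m, angles in rad, forces in N, time in s.
With the tool pointing down it reaches from about 0.35 to 0.775 m from the base axis. Payload 7.3 kg.
Tool frame: the origin (TCP) lies between the finger pads; the fingertips stand 25 mm ahead of it and the grasp point (between the pads) lies 6 mm ahead of it; y points along the fingers, z is the direction in which the jaws open and shut, and the axes are right-handed (so a half turn about y gives the same grasp; the last joint's range is limited). The gripper opens to 92 mm and grips with 3 to 60 N. Pads are 19 mm wide; open, the fingers measure 130 mm over their backs; the gripper's body (75 mm by 190 mm) begins 47 mm behind the grasp point.
Start: joints at [1.2, 0.342, 1.524, -0, 1.275, -0.146], TCP at [0.117, 0.512, 0.252] pointing down, gripper open.
Joint ranges: [-2.53, 2.53], [-0.77, 2.02], [0.04, 2.7], [-1, 4.14], [0.28, 2.66], [-3.11, 3.11]. Speed limits (rad/s): [2.57, 2.57, 3.14, 3.14, 3.14, 3.14].

INTERFACE

Orientations are given as [roll, pitch, yaw] about the fixed x, y, z axes, in that order (R = Rz(yaw) Ry(pitch) Rx(roll)).
In Python, from cell import sensors, read_camera, hand_in gives the robot as it stands. The module is installed in compiled form; this text tells all that it offers.
- The arm moves only by the tool send_rows, never from a script. Its argument "motion" is a list that holds one entry, the list of rows, each a list of 4 numbers: the shift along the tool's x, y, z in m, then the turn about the tool's y in degrees. In form: [[[tx, ty, tz, twist], ...]]. A call has 1 to 8 rows; each row is the pose to reach, as a shift and turn from the pose measured when the call began, along the tool's axes at that moment; what a row does not reach only later rows make up. A row lasts 1/10 s, in which the tool goes at most 50 mm and 8.59 degrees, less where a joint would pass 70% of its speed; a pose out of reach is approached as far as the arm can. A call with a gripper value outside its range is refused whole. "gripper" is the opening, from 0 (shut) to 1 (fully open), set as the call begins (left out, the last holds). The fingers move at their own pace and stop on an object; "grip_force" is the grip in N (left out, the last holds). Time passes only in rows, so rows that repeat a pose let the fingers close. It gives the time, the measured TCP pose, the force and the opening at its end, in the units of the state.
- sensors.observe(): the state, without advancing time (a new reading comes with each control period).
- read_camera(name): name is "scene" or "top"; returns a dict with "frame" (384x512x3 uint8, red, green, blue), "fx", "fy", "cx", "cy" (pixels), "extrinsics" (4x4, takes a point from world to camera coordinates). Camera axes: x right, y up, looking along -z (the intrinsics and any distortion apply to the point x, -y, -z); pixel columns grow to the right and rows downward; lengths in m; the calibration is good to about 2 mm. A picture is of the moment at which its call begins. There is no depth.
- hand_in(): hands the job in, once; it reports no verdict.
The state is a dict: "time": time; "qpos": joint angles; "qvel": joint speeds; "joint_efforts": joint torques, N m; "tool_pos": TCP position; "tool_rot": TCP orientation; "contact_force": force on the tool from outside, world axes, zero at the start; "torque": the same for the moment, N m; "opening": finger opening in m.
Only numpy, scipy, OpenCV 4.12 (cv2) and the standard library are available. Lean on these libraries where they do the work, as an engineer would, in place of code of your own. Each camera call takes 0.05 s, during which the arm holds its last target.

## Working session

There is one attempt and no reset: what is moved stays moved. The work goes in short steps, Python scripts to look and compute and a tool call to move; the robot and the scene stay as the last step left them, time stands still between calls to the robot, and variables do not carry over. Pictures are saved under pics/ and viewed, and the job is handed in when it is done.

Besides the shell and the picture viewer there is one more tool, called after "Request:" as name([rows], argument=value, ...), one row to a line, values as JSON. send_rows: Moves the arm, as the interface text tells. Its arguments: {"type":"object","properties":{"motion":{"type":"array"},"gripper":{"type":"number"},"grip_force":{"type":"number"}},"required":["motion"]}

```bash
mkdir -p pics; python3 - <<'E'
from cell import sensors, read_camera
import cv2, numpy as np
s=sensors.observe()
for k,v in s.items(): print(k,np.round(v,4).tolist())
for n in ("scene","top"):
    c=read_camera(n); cv2.imwrite(f"pics/{n}0.png",c["frame"][...,::-1])
    print(n,c["fx"],c["fy"],c["cx"],c["cy"],np.round(c["extrinsics"],4).tolist(),[k for k in c])
    np.savez(f"{n}0.npz",**{k:np.array(v) for k,v in c.items()})
E
```

```text
time 0.0
qpos [1.2, 0.3428, 1.525, 0.0, 1.2754, -0.146]
qvel [0.0002, 0.0006, -0.002, -0.0011, 0.0006, 0.0003]
joint_efforts [0.0015, -43.1236, -24.4218, 0.0718, 0.0558, -0.0001]
tool_pos [0.1169, 0.5115, 0.251]
tool_rot [-1.5723, 0.0002, -0.2248]
contact_force [-0.182, 0.1019, 0.6709]
torque [0.0194, 0.0077, -0.0126]
opening 0.0916
scene 465.68982232176046 465.68982232176046 250.04466424829377 190.33402238257796 [[0.8587, -0.5123, -0.0148, -0.3901], [0.3885, 0.6318, 0.6707, -0.2962], [-0.3343, -0.5817, 0.7415, -0.9646], [0.0, 0.0, 0.0, 1.0]] ['frame', 'fx', 'fy', 'cx', 'cy', 'extrinsics']
top 372.24664663118637 372.24664663118637 250.06087738566094 190.55856256036043 [[0.0242, -0.9996, -0.011, 0.0437], [0.9987, 0.0237, 0.044, -0.4954], [-0.0438, -0.0121, 0.999, -0.9263], [0.0, 0.0, 0.0, 1.0]] ['frame', 'fx', 'fy', 'cx', 'cy', 'extrinsics']
```

View pics/scene0.png

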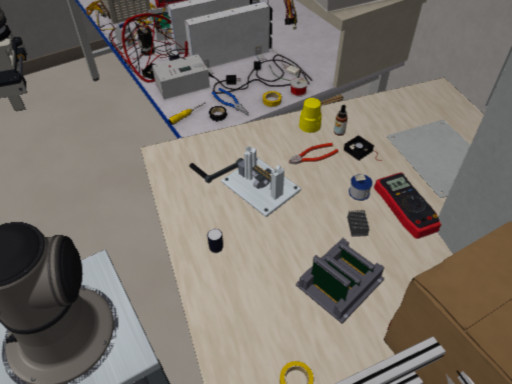

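View pics/top0.png

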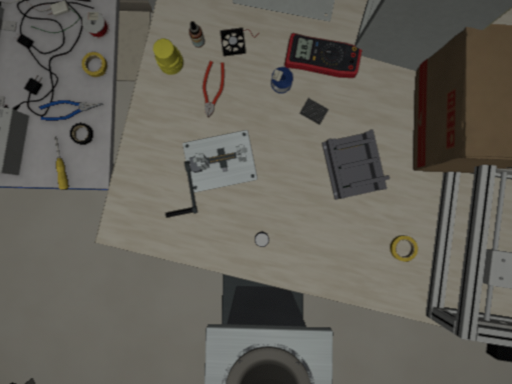

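The scene view shows the stand at about (262,185), with its lever toward (210,175). The rack is at about (340,280), and the tall card appears to be its left slot at about (332,280). The top view shows the stand at (220,160), the lever grip at (180,212) and the rack at (354,164). I'll enlarge both.

```bash
python3 - <<'E'
import cv2
a=cv2.imread("pics/scene0.png");b=cv2.imread("pics/top0.png")
r=lambda im,s:cv2.resize(im,None,fx=s,fy=s,interpolation=cv2.INTER_CUBIC)
cv2.imwrite("pics/zs_rack.png",r(a[230:330,285:395],6)); cv2.imwrite("pics/zs_stand.png",r(a[135:225,180:310],6))
cv2.imwrite("pics/zt_rack.png",r(b[120:210,310:400],6)); cv2.imwrite("pics/zt_stand.png",r(b[120:225,155:265],5))
E
```

```text
(no output)
```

View pics/zs_rack.png

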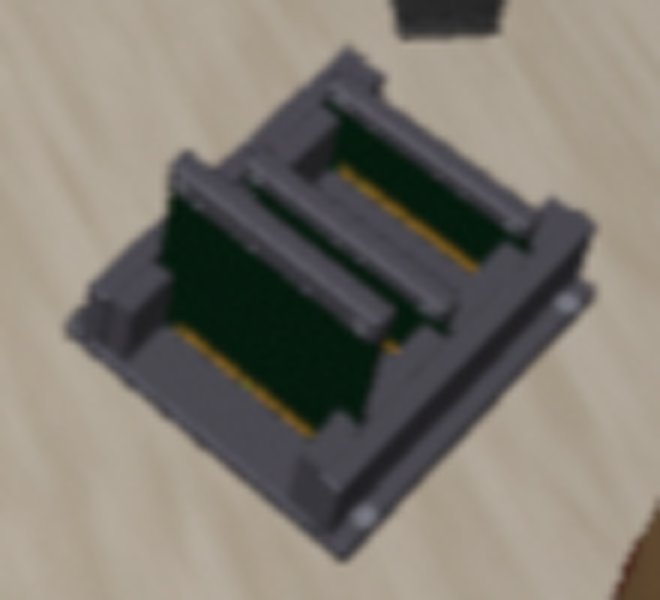

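View pics/zs_stand.png

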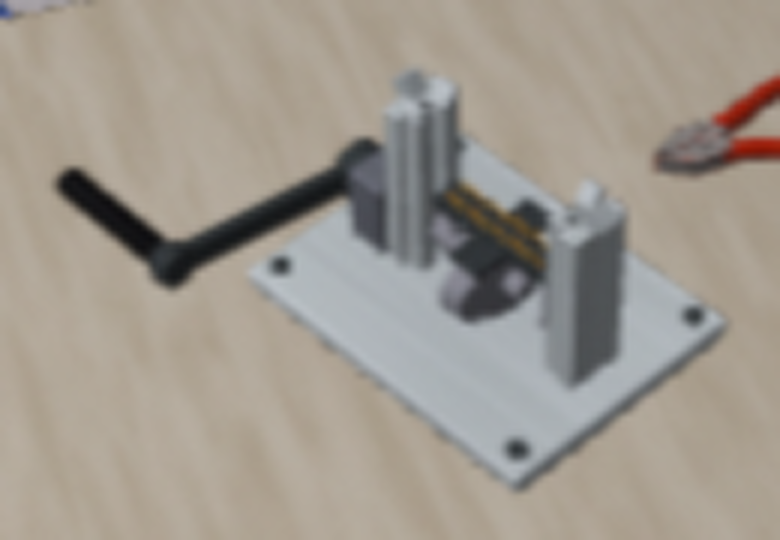

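View pics/zt_rack.png

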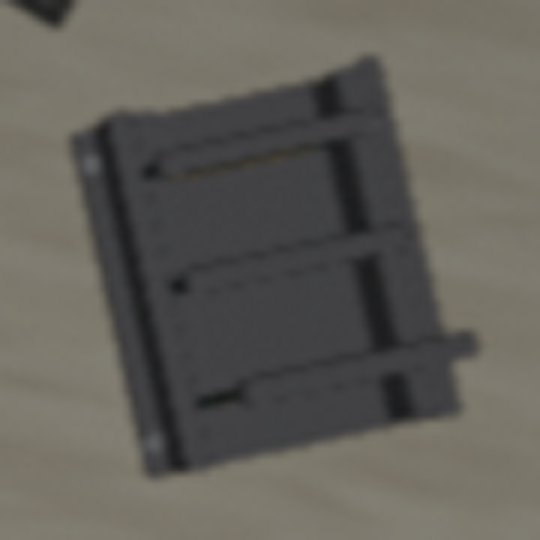

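View pics/zt_stand.png

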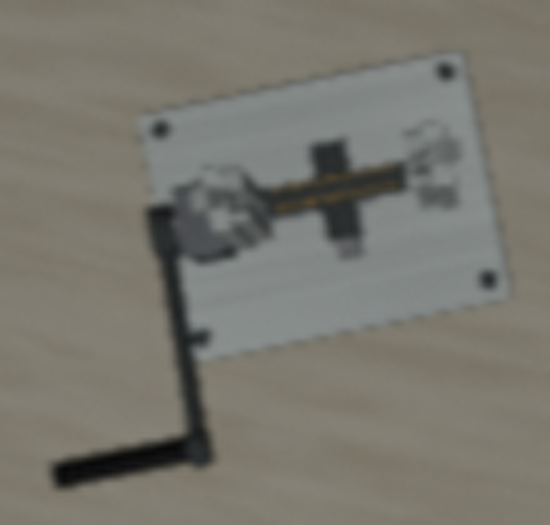

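```bash
cat > h.py <<'E'
import numpy as np, cv2
def load(n,tag="0"):
    return dict(np.load(f"{n}{tag}.npz"))
def ray(c,u,v):
    E=c["extrinsics"];R=E[:3,:3];t=E[:3,3]
    d=np.array([(u-c["cx"])/c["fx"],-(v-c["cy"])/c["fy"],-1.0])
    return -R.T@t, R.T@d
def onz(c,u,v,z):
    o,d=ray(c,u,v); return o+d*(z-o[2])/d[2]
def proj(c,p):
    E=c["extrinsics"];q=E[:3,:3]@np.asarray(p)+E[:3,3]
    return np.array([c["cx"]+c["fx"]*q[0]/-q[2], c["cy"]-c["fy"]*q[1]/-q[2]])
def tri(c1,p1,c2,p2):
    o1,d1=ray(c1,*p1);o2,d2=ray(c2,*p2)
    A=np.stack([d1,-d2],1);x=np.linalg.lstsq(A,o2-o1,rcond=None)[0]
    a,b=o1+d1*x[0],o2+d2*x[1]; return (a+b)/2,np.linalg.norm(a-b)
E
python3 - <<'E'
from h import *
np.set_printoptions(precision=4,suppress=True)
T=load("top");S=load("scene")
# zoomed pixel z -> full: (z+.5)/s-.5+off
f=lambda z,s,o:(np.array(z)+.5)/s-.5+np.array(o)
zt=lambda z:f(z,6,(310,120)); zs=lambda z:f(z,6,(285,230))
print("rail top view L,R", onz(T,*zt((245,390)),.11),onz(T,*zt((475,345)),.11))
print("rail scene L,R", onz(S,*zs((185,162)),.11),onz(S,*zs((383,318)),.11))
for a,b in (((245,390),(185,162)),((475,345),(383,318))): print(tri(T,zt(a),S,zs(b)))
# automatic masks
im=T["frame"]; hsv=cv2.cvtColor(im,cv2.COLOR_RGB2HSV)
def blob(m,box):
    k=np.zeros_like(m);x0,y0,x1,y1=box;k[y0:y1,x0:x1]=m[y0:y1,x0:x1]
    cs,_=cv2.findContours(k,cv2.RETR_EXTERNAL,cv2.CHAIN_APPROX_NONE);return max(cs,key=cv2.contourArea)
print(im[150,210],im[175,235],im[130,150],im[160,350],im[212,180])
# stand base: bluish light grey vs wood
m=((im[...,2].astype(int)-im[...,0]>-6)&(im[...,2]>90)).astype(np.uint8)*255
c=blob(m,(170,120,265,210)); r=cv2.minAreaRect(c);print("base",r,cv2.contourArea(c))
for p in cv2.boxPoints(r): print(p,onz(T,*p,.012))
m=((im[...,0]<90)).astype(np.uint8)*255
c=blob(m,(315,125,395,205)); r=cv2.minAreaRect(c);print("rack",r,cv2.contourArea(c))
for p in cv2.boxPoints(r): print(p,onz(T,*p,.0))
cc=cv2.approxPolyDP(c,2,True)[:,0];print(cc.tolist())
E
```

```text
rail top view L,R [ 0.5087 -0.1708  0.11  ] [ 0.5276 -0.2564  0.11  ]
rail scene L,R [ 0.5077 -0.1743  0.11  ] [ 0.5266 -0.257   0.11  ]
(array([ 0.5093, -0.1721,  0.1058]), np.float64(0.0008006812749829707))
(array([ 0.5274, -0.2566,  0.1089]), np.float64(0.0005711730712475611))
[127 132 131] [131 136 135] [124 121 109] [66 66 68] [17 17 17]
base ((219.57691955566406, 160.88462829589844), (50.990196228027344, 66.67948913574219), 78.69007110595703) 2659.5
[181.8846 142.4231] [0.6122 0.2314 0.012 ]
[247.2692 129.3462] [0.6492 0.0664 0.012 ]
[257.2692 179.3462] [0.5228 0.0381 0.012 ]
[191.8846 192.4231] [0.486 0.202 0.012]
rack ((356.0403137207031, 163.877197265625), (60.94580078125, 58.46364212036133), 77.19573211669922) 3085.0
[320.782  140.6405] [ 0.6268 -0.1221  0.    ]
[377.7918 127.6837] [ 0.6634 -0.267   0.    ]
[391.2987 187.1139] [ 0.5119 -0.3026  0.    ]
[334.2888 200.0707] [ 0.4756 -0.1587  0.    ]
[[372, 130], [322, 142], [335, 199], [386, 187], [384, 181], [389, 177], [382, 173]]
```

The tall card is in the slot nearest the robot. Its rail measures about 0.518,-0.214 at z≈0.108, against an expected 0.11. The stand base measures 129.6 x 169 mm, against 130 x 170, with its centre near (0.568, 0.134). Next I'll refine these with line fits and both views.

```bash
python3 - <<'E'
from h import *
np.set_printoptions(precision=4,suppress=True)
T=load("top");S=load("scene")
def refine(c,P,z,skip=0.12):
    # subpixel line fit of each side of world quad P at height z using gradient peak along image normal
    g=cv2.cvtColor(c["frame"],cv2.COLOR_RGB2LAB).astype(np.float32)
    # use b channel + L
    q=[proj(c,(x,y,z)) for x,y in P]; lines=[]
    for i in range(4):
        a,b=q[i],q[(i+1)%4]; d=(b-a)/np.linalg.norm(b-a); n=np.array([-d[1],d[0]]); pts=[]
        for s in np.linspace(skip,1-skip,40):
            p0=a+(b-a)*s; tt=np.arange(-5,5.01,.1)
            xy=(p0+tt[:,None]*n).astype(np.float32)
            v=cv2.remap(g,xy[None,:,0],xy[None,:,1],cv2.INTER_LINEAR)[0]
            gr=cv2.GaussianBlur(np.abs(np.gradient(v[:,2]))[None].astype(np.float32),(0,0),4)[0]
            k=gr.argmax()
            pts.append(p0+tt[k]*n)
        pts=np.array(pts,np.float32)
        for _ in range(3):
            vx,vy,x0,y0=cv2.fitLine(pts,cv2.DIST_HUBER,0,.01,.01).ravel()
            r=(pts-[x0,y0])@np.array([-vy,vx]); pts=pts[np.abs(r)<max(.4,2*np.median(np.abs(r)))]
        lines.append(((x0,y0),(vx,vy),len(pts),r.std()))
    out=[]
    for i in range(4):
        (p,d,_,_),(p2,d2,_,_)=lines[i-1],lines[i]
        s=np.linalg.solve(np.array([d,[-d2[0],-d2[1]]]).T,np.array(p2)-np.array(p))
        px=np.array(p)+s[0]*np.array(d); out.append(onz(c,*px,z)[:2])
    return np.array(out),[(l[2],round(float(l[3]),2)) for l in lines]
def rect(cx,cy,yaw,lx,ly):
    R=np.array([[np.cos(yaw),-np.sin(yaw)],[np.sin(yaw),np.cos(yaw)]])
    return np.array([[lx/2,ly/2],[lx/2,-ly/2],[-lx/2,-ly/2],[-lx/2,ly/2]])@R.T+[cx,cy]
for nm,c in (("top",T),("scene",S)):
    for nm2,P,z in (("stand",rect(.5676,.1345,.222,.13,.17),.012),):
        o,q=refine(c,P,z); ex=o[[0,1]].mean(0)-o[[2,3]].mean(0); ey=o[[0,3]].mean(0)-o[[1,2]].mean(0)
        print(nm,nm2,"centre",o.mean(0),"size",np.linalg.norm(ex),np.linalg.norm(ey),"yaw",np.arctan2(ex[1],ex[0]),np.arctan2(-ey[0],ey[1]),q)
r=lambda im,s:cv2.resize(im[...,::-1],None,fx=s,fy=s,interpolation=cv2.INTER_CUBIC)
a=r(S["frame"][143:203,232:292],10);b=r(T["frame"][140:180,185:250],10)
cv2.imwrite("pics/zz_s.png",a);cv2.imwrite("pics/zz_t.png",cv2.convertScaleAbs(b,alpha=1.3))
E
```

```text
top stand centre [0.5676 0.1353] size 0.1302270843319968 0.17069910575683686 yaw 0.20575451580388698 0.22295846981803205 [(39, 0.16), (40, 0.17), (40, 0.16), (26, 0.2)]
scene stand centre [0.5647 0.1336] size 0.13404903198434726 0.17557586959655486 yaw 0.26865321986251267 0.22412613428499345 [(31, 0.12), (40, 0.14), (40, 0.11), (17, 0.68)]
```

View pics/zz_s.png

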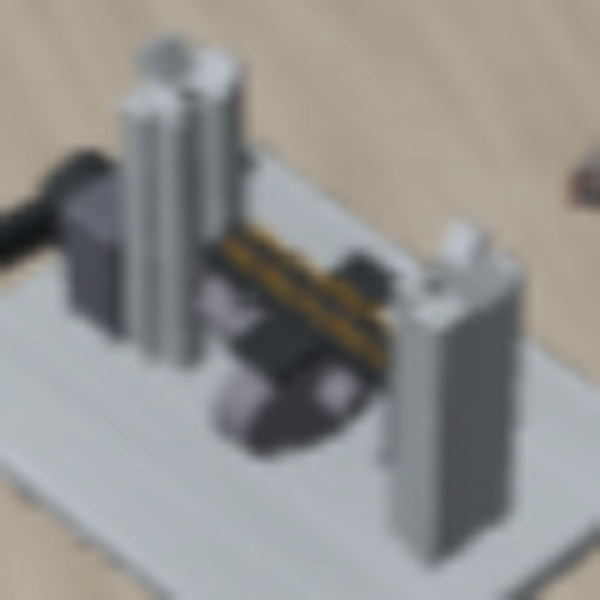

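View pics/zz_t.png

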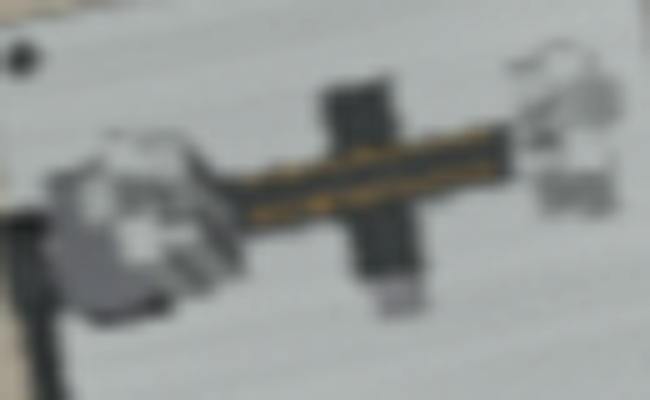

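```bash
cat > ov.py <<'E'
from h import *
def fr(cx,cy,yaw):
    R=np.array([[np.cos(yaw),-np.sin(yaw),0],[np.sin(yaw),np.cos(yaw),0],[0,0,1]]);return lambda p:R@np.array(p,float)+[cx,cy,0]
def draw(c,box,s,polys,fn):
    x0,y0,x1,y1=box
    im=cv2.resize(c["frame"][y0:y1,x0:x1,::-1],None,fx=s,fy=s,interpolation=cv2.INTER_CUBIC)
    for P,col in polys:
        q=np.array([(proj(c,p)-[x0,y0]+.5)*s-.5 for p in P]);cv2.polylines(im,[np.round(q*16).astype(np.int32)],len(P)>2,col,1,cv2.LINE_AA,4)
    cv2.imwrite(fn,im)
def rct(f,lx,ly,z,ox=0,oy=0): return [f((ox+a*lx/2,oy+b*ly/2,z)) for a,b in((1,1),(1,-1),(-1,-1),(-1,1))]
E
python3 - <<'E'
from ov import *
T=load("top");S=load("scene")
f=fr(.5676,.1353,.220); g=fr(.5648,-.2040,.220)
st=[(rct(f,.13,.17,.012),(0,0,255)),(rct(f,.014,.07,.06),(255,0,0)),(rct(f,.006,.094,.11),(0,255,0)),([f((-.1084,.093,.0506)),f((-.1084,.161,.0506))],(0,255,255)),([f((0,.127,.032)),f((0,.08,.032))],(255,0,255))]
c0=g((-.048,0,0));print("card",c0)
rk=[(rct(g,.15,.13,.0),(0,0,255)),(rct(g,.01,.09,.11,-.048),(0,255,0)),(rct(g,.01,.09,.062,0),(255,255,0)),(rct(g,.01,.09,.062,.048),(255,255,0))]
draw(T,(160,120,265,220),7,st,"pics/o_ts.png");draw(S,(185,140,305,220),6,st,"pics/o_ss.png")
draw(T,(310,120,400,210),6,rk,"pics/o_tr.png");draw(S,(285,230,395,330),6,rk,"pics/o_sr.png")
E
```

```text
card [ 0.51795692 -0.21447502  0.        ]
```

View pics/o_ts.png

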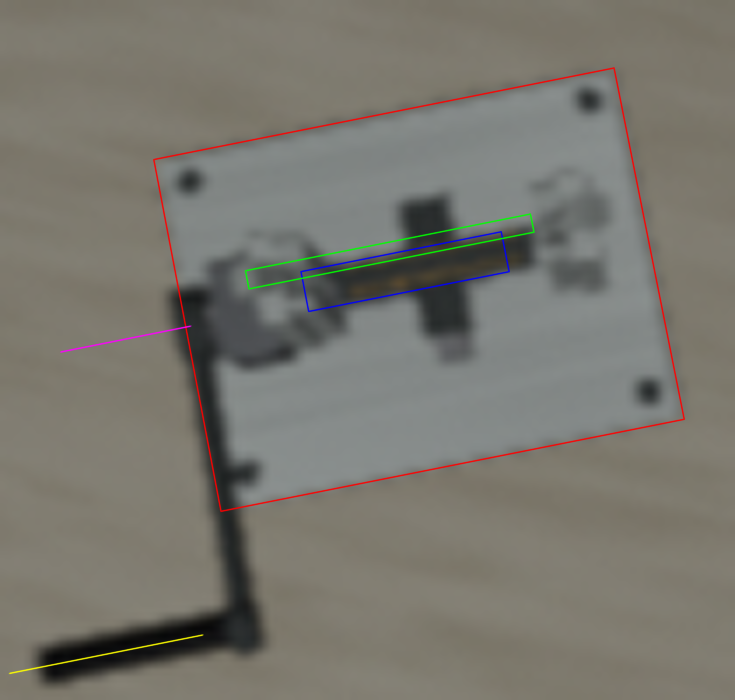

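View pics/o_ss.png

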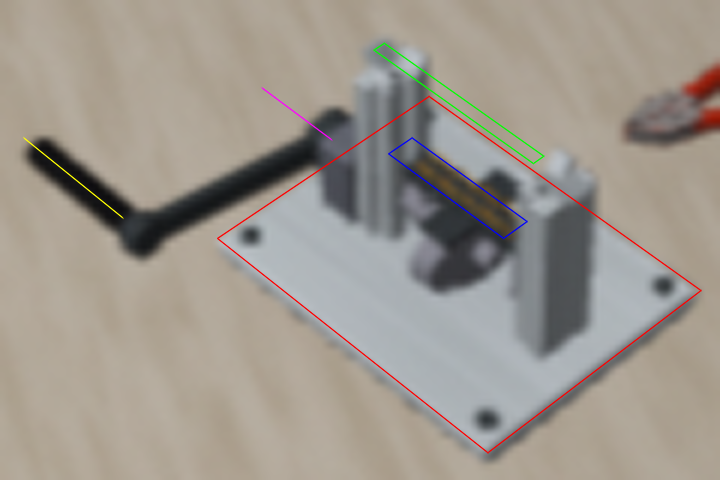

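View pics/o_tr.png

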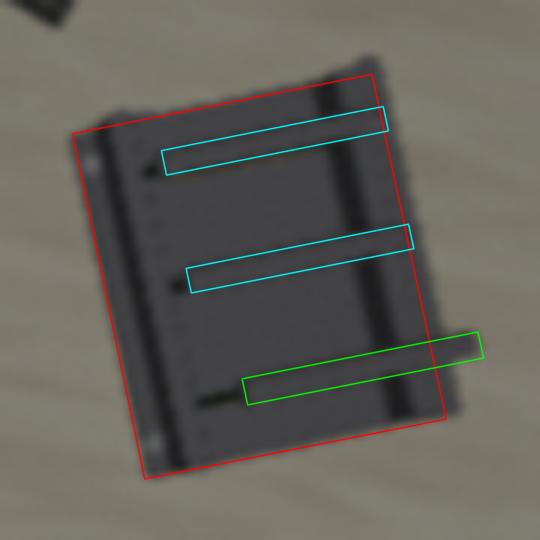

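View pics/o_sr.png

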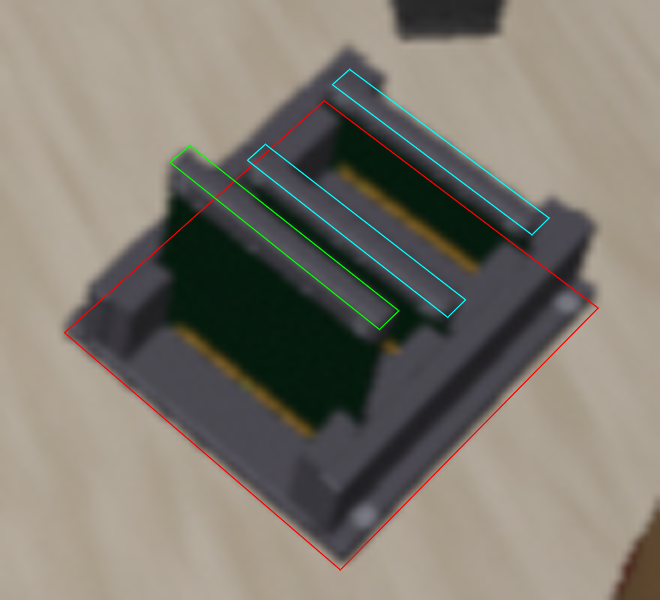

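In the top overlay the base outline fits. The bar (535,250) and the lever grip (45,665 to 200,635) sit about 8 mm toward the stand's −y from where they'd be if the slot were centred on the base, so the base isn't centred on the slot. I'll locate the grip and brass pins directly in both views.

```bash
python3 - <<'E'
from ov import *
np.set_printoptions(precision=4,suppress=True)
T=load("top");S=load("scene")
def big(m,box):
    k=np.zeros(m.shape,np.uint8);x0,y0,x1,y1=box;k[y0:y1,x0:x1]=m[y0:y1,x0:x1]
    cs,_=cv2.findContours(k,cv2.RETR_EXTERNAL,cv2.CHAIN_APPROX_NONE);return max(cs,key=cv2.contourArea)
for n,c,box in (("top",T,(155,195,205,225)),("scene",S,(182,155,235,190))):
    im=c["frame"].max(2)
    for th in (28,45):
        k=big(im<th,box);r=cv2.minAreaRect(k);print(n,th,r,"bbox",cv2.boundingRect(k))
        print(cv2.boxPoints(r).tolist())
# brass
for n,c,box in (("top",T,(200,145,240,170)),("scene",S,(245,155,275,185))):
    im=c["frame"].astype(int); m=((im[...,0]-im[...,2])>25)
    ys,xs=np.nonzero(m[box[1]:box[3],box[0]:box[2]]);xs+=box[0];ys+=box[1]
    w=(im[...,0]-im[...,2])[ys,xs]
    r=cv2.minAreaRect(np.stack([xs,ys],1).astype(np.float32));print(n,len(xs),r,cv2.boxPoints(r).tolist())
    for p in cv2.boxPoints(r): print(onz(c,*p,.063))
E
```

```text
top 28 ((179.00003051757812, 212.00003051757812), (3.2961678504943848, 25.13327980041504), 78.11134338378906) bbox (167, 208, 25, 9)
[[166.36341857910156, 212.9761505126953], [190.9575958251953, 207.79844665527344], [191.6366424560547, 211.02391052246094], [167.04246520996094, 216.2016143798828]]
top 45 ((182.77603149414062, 209.73202514648438), (13.724283218383789, 33.5833854675293), 55.304847717285156) bbox (166, 195, 30, 22)
[[165.06402587890625, 213.6480255126953], [192.676025390625, 194.5320281982422], [200.488037109375, 205.81602478027344], [172.87603759765625, 224.93202209472656]]
scene 28 ((197.85366821289062, 170.1829376220703), (17.179113388061523, 2.967301845550537), 38.65980911254883) bbox (191, 164, 15, 13)
[[190.21951293945312, 165.97561645507812], [192.07318115234375, 163.65853881835938], [205.48782348632812, 174.3902587890625], [203.6341552734375, 176.70733642578125]]
scene 45 ((220.30807495117188, 172.64564514160156), (3.9201765060424805, 31.361412048339844), 61.55707550048828) bbox (207, 165, 28, 17)
[[205.5865936279297, 178.39060974121094], [233.1624298095703, 163.4536895751953], [235.02955627441406, 166.9006805419922], [207.45372009277344, 181.8376007080078]]
top 3 ((218.51922607421875, 159.59617614746094), (0.1961161494255066, 5.099019527435303), 78.69007110595703) [[216.0, 160.00001525878906], [221.0, 159.00001525878906], [221.0384521484375, 159.1923370361328], [216.0384521484375, 160.1923370361328]]
[0.5631 0.1381 0.063 ]
[0.5657 0.1262 0.063 ]
[0.5653 0.1261 0.063 ]
[0.5626 0.138  0.063 ]
scene 101 ((266.09844970703125, 165.4740753173828), (17.635482788085938, 19.00313377380371), 30.256441116333008) [[253.69430541992188, 169.2383270263672], [263.2694396972656, 152.8238067626953], [278.5025939941406, 161.70982360839844], [268.9274597167969, 178.1243438720703]]
[0.5537 0.1466 0.063 ]
[0.6066 0.1855 0.063 ]
[0.6225 0.1364 0.063 ]
[0.57   0.0998 0.063 ]
```

```bash
python3 - <<'E'
from ov import *
np.set_printoptions(precision=4,suppress=True)
T=load("top");S=load("scene")
p,e=tri(T,(166.2,214.7),S,(190.6,164.4));print("outer end",p,e)
a=onz(T,166.2,214.7,.051);b=onz(T,190.8,209.45,.051);d=(a-b)[:2];print("top axis",a,b,"yaw",np.arctan2(-d[0],d[1]),np.linalg.norm(d))
a2=onz(S,190.6,164.4,.051);b2=onz(S,204.6,175.55,.051);d=(a2-b2)[:2];print("scene axis",a2,b2,"yaw",np.arctan2(-d[0],d[1]),np.linalg.norm(d))
for yaw in (.22,.23):
  R=np.array([[np.cos(yaw),-np.sin(yaw)],[np.sin(yaw),np.cos(yaw)]])
  for q in (a,a2,p): print(yaw,"origin from outer end",q[:2]-R@[-.1084,.161], "centre grip",q[:2]-R@[0,.034])
f=fr(.5676+.008*.218,.1353-.008*.976,.222)
st=[(rct(f,.13,.17,.012,0,.008),(0,0,255)),(rct(f,.014,.07,.06),(255,0,0)),(rct(f,.006,.094,.11),(0,255,0)),(rct(f,.019,.094,.11),(0,128,255)),([f((-.1084,.093,.0506)),f((-.1084,.161,.0506))],(0,255,255))]
print(f((0,0,0)))
draw(T,(180,130,255,195),10,st,"pics/o2_ts.png");draw(S,(185,140,305,220),6,st,"pics/o2_ss.png")
E
```

```text
outer end [0.4284 0.2558 0.0535] 0.002522961198380081
top axis [0.4294 0.2558 0.051 ] [0.4435 0.1968 0.051 ] yaw 0.23422825464021904 0.0606445189002539
scene axis [0.4282 0.2589 0.051 ] [0.441  0.2034 0.051 ] yaw 0.2263914295282943 0.0569772533103986
0.22 origin from outer end [0.5703 0.1223] centre grip [0.4368 0.2226]
0.22 origin from outer end [0.5691 0.1255] centre grip [0.4356 0.2258]
0.22 origin from outer end [0.5693 0.1223] centre grip [0.4358 0.2226]
0.23 origin from outer end [0.5717 0.1237] centre grip [0.4372 0.2227]
0.23 origin from outer end [0.5704 0.1269] centre grip [0.4359 0.2258]
0.23 origin from outer end [0.5706 0.1238] centre grip [0.4361 0.2227]
[0.5693 0.1275 0.    ]
```

View pics/o2_ts.png

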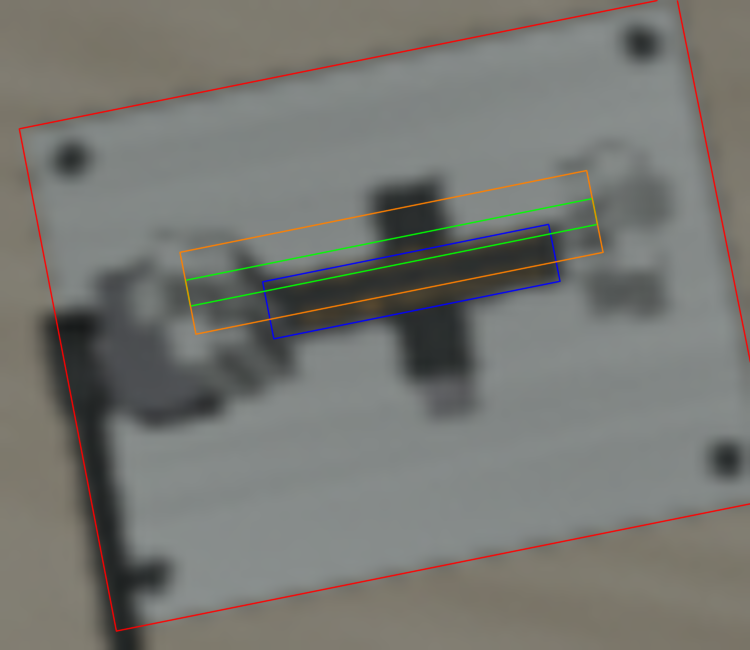

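View pics/o2_ss.png

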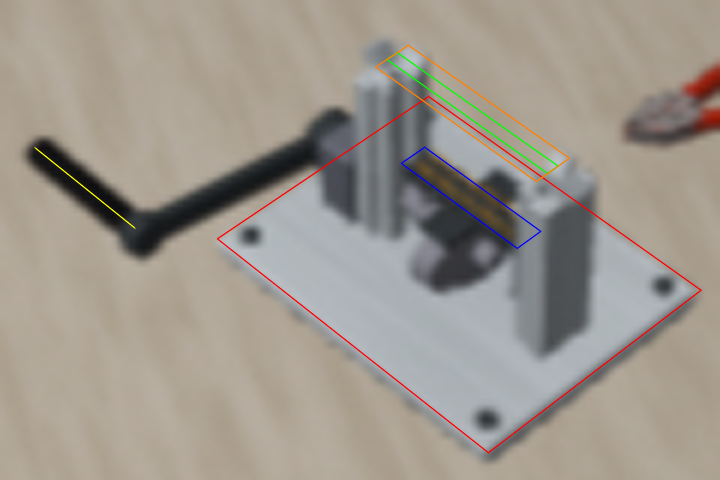

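```bash
python3 - <<'E'
from ov import *
T=load("top");S=load("scene")
f=fr(.5700,.1240,.224)
st=[(rct(f,.014,.07,.06),(255,0,0)),(rct(f,.006,.094,.11),(0,255,0)),(rct(f,.019,.094,.11),(0,128,255)),([f((-.1084,.093,.0506)),f((-.1084,.161,.0506))],(0,255,255))]
draw(T,(155,130,255,225),7,st,"pics/o3_ts.png");draw(S,(185,140,305,220),6,st,"pics/o3_ss.png")
E
```

```text
(no output)
```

View pics/o3_ts.png

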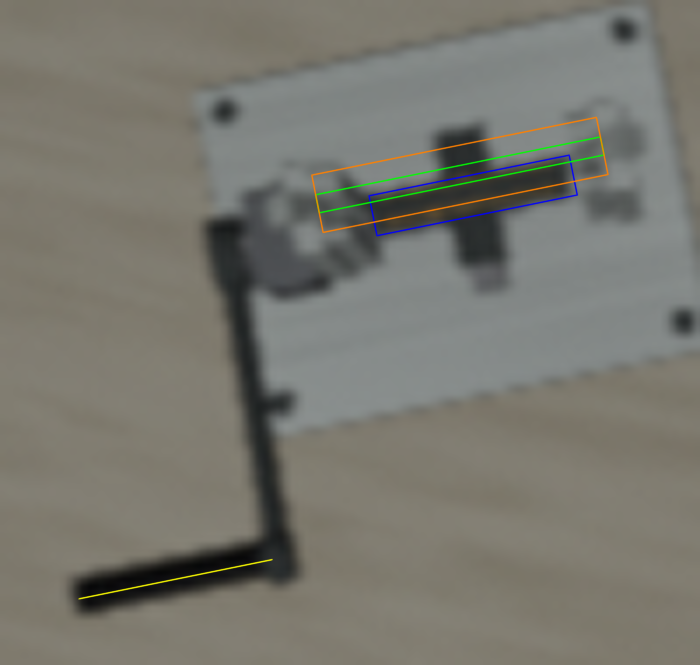

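View pics/o3_ss.png

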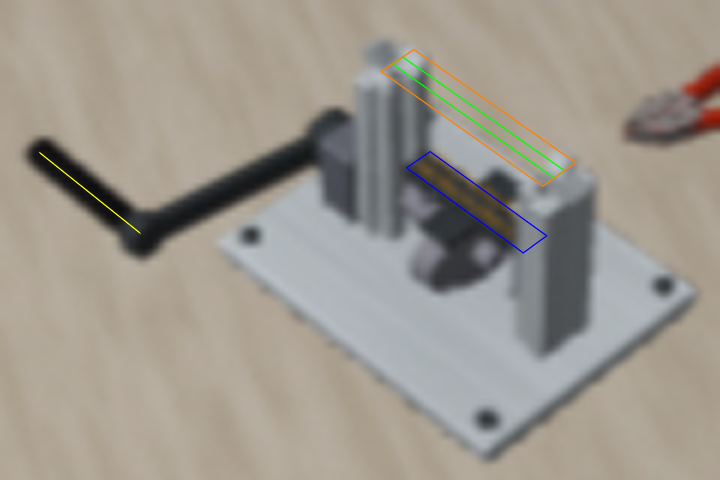

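```bash
cat > go.py <<'E'
import sys,numpy as np
from cell import sensors
from scipy.spatial.transform import Rotation as Ro
def st():
    s=sensors.observe(); return s
def rel(x,y,z,yaw=None):
    s=sensors.observe();R=Ro.from_euler("xyz",s["tool_rot"]).as_matrix()
    d=R.T@(np.array([x,y,z])-s["tool_pos"])
    tw=None if yaw is None else np.degrees(s["tool_rot"][2]-yaw)
    print("tool shift mm",np.round(d*1000,1).tolist(),"twist deg",None if tw is None else round(tw,2))
def show():
    s=sensors.observe()
    for k in("time","tool_pos","tool_rot","contact_force","torque","opening","qpos"):print(k,np.round(s[k],4).tolist())
if __name__=="__main__":
    show()
    a=[float(v) for v in sys.argv[1:]]
    if a: rel(*a)
E
python3 go.py 0.50 0.15 0.25 -1.349; python3 go.py 0.518 -0.2145 0.25 -1.349|tail -1
```

```text
time 0.1
tool_pos [0.1169, 0.5115, 0.2511]
tool_rot [-1.5722, 0.0002, -0.2248]
contact_force [-0.3995, -0.1133, 0.7956]
torque [-0.0092, -0.0342, 0.0303]
opening 0.0917
qpos [1.2, 0.3427, 1.525, 0.0, 1.2754, -0.146]
tool shift mm [454.1, 1.4, -267.0] twist deg 64.41
tool shift mm [552.9, 1.8, -618.3] twist deg 64.41
```

Request:
send_rows([
  [[0.04, 0, -0.024, 8], [0.08, 0, -0.047, 16], [0.12, 0, -0.07, 24], [0.16, 0, -0.094, 32], [0.2, 0, -0.118, 40], [0.24, 0, -0.141, 48], [0.28, 0, -0.165, 56], [0.32, 0, -0.188, 64.4]],
], gripper=0.5)

```text
time: 0.9
tool_pos: [0.3878, 0.2553, 0.2512]
tool_rot: [-1.572, -0.001, -1.355]
contact_force: [1.0, 0.4, -0.7]
opening: 0.0463
```

```bash
python3 go.py 0.50 0.15 0.25 -1.349; python3 go.py 0.518 -0.2145 0.25 -1.349|tail -1
```

```text
time 0.9
tool_pos [0.3878, 0.2553, 0.2512]
tool_rot [-1.5719, -0.0011, -1.3547]
contact_force [0.9545, 0.3836, -0.6819]
torque [-0.0642, 0.0743, -0.054]
opening 0.0463
qpos [0.4173, 0.2321, 1.6811, -0.0009, 1.2297, 0.2015]
tool shift mm [126.9, 1.2, 87.0] twist deg -0.33
tool shift mm [486.7, 1.7, 26.4] twist deg -0.33
```

Request:
send_rows([
  [[0.05, 0, 0.003, -0.2], [0.1, 0, 0.005, -0.3], [0.15, 0, 0.008, -0.3], [0.2, 0, 0.011, -0.3], [0.25, 0, 0.014, -0.3], [0.3, 0, 0.016, -0.3], [0.35, 0, 0.019, -0.3], [0.4, 0, 0.022, -0.3]],
])

```text
time: 1.7
tool_pos: [0.4944, -0.1304, 0.2514]
tool_rot: [-1.572, -0.001, -1.35]
contact_force: [1.4, 0.7, -0.6]
opening: 0.0459
```

```bash
python3 go.py 0.518 -0.2145 0.18 -1.349
```

```text
time 1.7
tool_pos [0.4944, -0.1304, 0.2514]
tool_rot [-1.5722, -0.0007, -1.3498]
contact_force [1.3653, 0.6654, -0.6176]
torque [-0.0574, 0.0048, -0.0066]
opening 0.0459
qpos [-0.4071, 0.3178, 1.5608, -0.0015, 1.2638, -0.6277]
tool shift mm [87.1, 71.4, 4.7] twist deg -0.05
```

Request:
send_rows([
  [[0.04, 0, 0.002, 0], [0.087, 0.02, 0.0045, 0], [0.087, 0.05, 0.0045, 0], [0.087, 0.071, 0.0045, 0], [0.087, 0.071, 0.0045, 0]],
])

```text
time: 2.2
tool_pos: [0.5159, -0.2139, 0.1769]
tool_rot: [-1.578, 0.004, -1.351]
contact_force: [-0.0, 0.6, 0.3]
opening: 0.046
```

```bash
cat > snap.py <<'E'
import sys
from ov import *
from cell import read_camera
tag=sys.argv[1]
for n,b in (("top",sys.argv[2]),("scene",sys.argv[3])):
    c=read_camera(n);np.savez(f"{n}{tag}.npz",**{k:np.array(v) for k,v in c.items()})
    x0,y0,x1,y1=map(int,b.split(","))
    im=c["frame"][y0:y1,x0:x1,::-1];s=min(6,int(600/(y1-y0)),int(800/(x1-x0)))
    cv2.imwrite(f"pics/{n}{tag}.png",cv2.resize(im,None,fx=s,fy=s,interpolation=cv2.INTER_CUBIC)); print(n,"scale",s)
E
python3 go.py 0.518 -0.2145 0.11 -1.349; python3 snap.py 1 300,100,420,220 270,190,400,330
```

```text
time 2.2
tool_pos [0.5159, -0.2139, 0.1769]
tool_rot [-1.5778, 0.0045, -1.3507]
contact_force [-0.0303, 0.648, 0.3403]
torque [-0.045, 0.0809, 0.006]
opening 0.046
qpos [-0.5295, 0.4751, 1.5335, -0.0016, 1.1412, -0.7489]
tool shift mm [1.4, 66.9, 2.4] twist deg -0.1
top scale 5
scene scale 4
```

View pics/scene1.png

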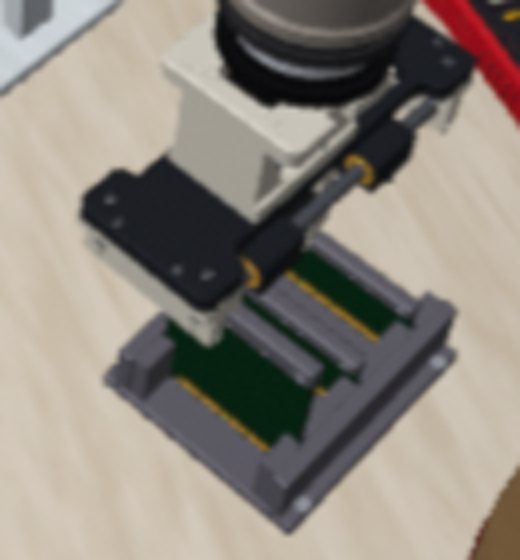

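View pics/top1.png

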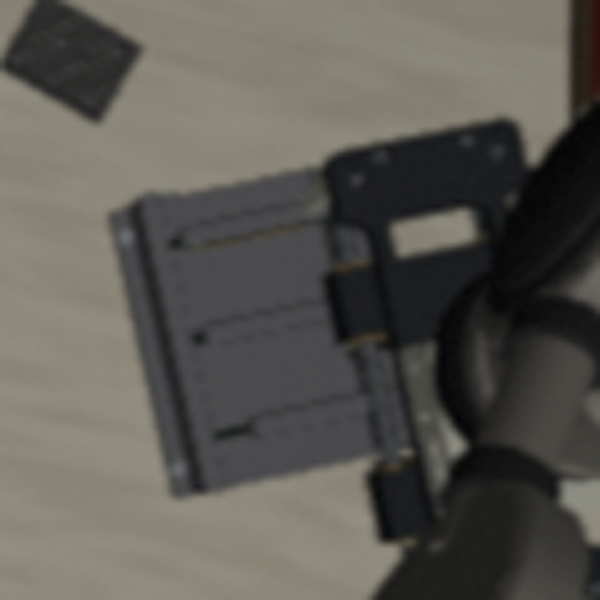

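The scene view shows the open fingers straddling the tall card's rail near (215,320). I'll descend and grip.

Request:
send_rows([
  [[0.001, 0.025, 0.002, 0], [0.001, 0.05, 0.002, 0], [0.001, 0.068, 0.002, 0], [0.001, 0.068, 0.002, 0], [0.001, 0.068, 0.002, 0]],
])

```text
time: 2.8
tool_pos: [0.5207, -0.2151, 0.1142]
tool_rot: [-1.571, -0.002, -1.349]
contact_force: [-0.3, 0.1, 1.4]
opening: 0.046
```

```bash
python3 go.py 0.518 -0.2145 0.109 -1.349; python3 snap.py 2 300,100,420,220 270,190,400,330
```

```text
time 2.8
tool_pos [0.5207, -0.2151, 0.1142]
tool_rot [-1.571, -0.0018, -1.3492]
contact_force [-0.3452, 0.0594, 1.4234]
torque [-0.0731, 0.0594, -0.0048]
opening 0.046
qpos [-0.5269, 0.5523, 1.5972, -0.0017, 0.991, -0.7476]
tool shift mm [-1.2, 5.2, -2.5] twist deg -0.01
top scale 5
scene scale 4
```

View pics/scene2.png

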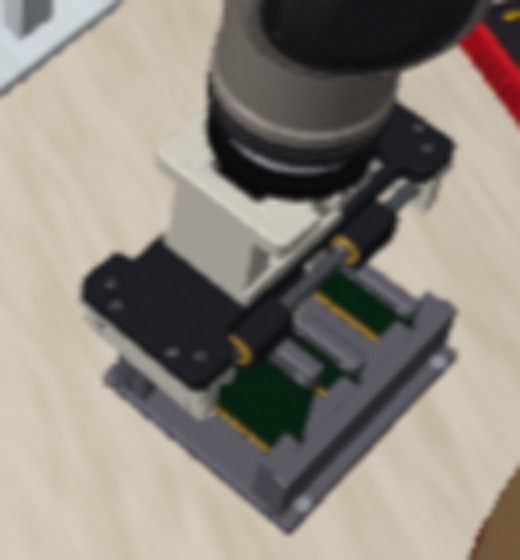

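Request:
send_rows([
  [[-0.001, 0.005, -0.0025, 0], [-0.001, 0.005, -0.0025, 0], [-0.001, 0.005, -0.0025, 0]],
])

```text
time: 3.2
tool_pos: [0.5183, -0.2149, 0.1099]
tool_rot: [-1.57, -0.003, -1.349]
contact_force: [-0.3, -0.8, -0.0]
opening: 0.0457
```

Request:
send_rows([
  [[0, 0, 0, 0], [0, 0, 0, 0], [0, 0, 0, 0], [0, 0, 0, 0], [0, 0, 0, 0], [0, 0, 0, 0], [0, 0, 0, 0]],
], gripper=0.0, grip_force=20)

```text
time: 3.9
tool_pos: [0.5183, -0.2149, 0.1099]
tool_rot: [-1.57, -0.003, -1.349]
contact_force: [0.1, -0.2, -0.9]
opening: 0.0097
```

```bash
python3 go.py 0.518 -0.2145 0.109 -1.349
```

```text
time 3.9
tool_pos [0.5183, -0.2149, 0.1099]
tool_rot [-1.5698, -0.0029, -1.3494]
contact_force [0.0794, -0.2122, -0.8738]
torque [-0.1147, -0.0398, -0.0025]
opening 0.0097
qpos [-0.529, 0.5536, 1.6095, -0.0017, 0.9758, -0.7494]
tool shift mm [-0.5, 0.9, -0.2] twist deg -0.02
```

The opening is 9.7 mm, which matches the rail, and the side force is negligible. Now I'll lift straight up.

Request:
send_rows([
  [[0, -0.005, 0, 0], [0, -0.015, 0, 0], [0, -0.03, 0, 0], [0, -0.05, 0, 0], [0, -0.075, 0, 0], [0, -0.1, 0, 0], [0, -0.125, 0, 0], [0, -0.14, 0, 0]],
])

```text
time: 4.7
tool_pos: [0.5184, -0.2148, 0.253]
tool_rot: [-1.567, -0.005, -1.349]
contact_force: [0.8, -0.6, -0.7]
opening: 0.01
```

Request:
send_rows([
  [[0, 0, 0, 0], [0, 0, 0, 0]],
])

```text
time: 4.9
tool_pos: [0.5184, -0.2148, 0.2536]
tool_rot: [-1.567, -0.006, -1.349]
contact_force: [-1.2, 0.2, -0.6]
opening: 0.0098
```

```bash
python3 go.py 0.5705 0.124 0.245 -1.348; python3 snap.py 3 300,60,450,220 250,100,410,330
```

```text
time 4.9
tool_pos [0.5184, -0.2148, 0.2536]
tool_rot [-1.5666, -0.0062, -1.3494]
contact_force [-1.2364, 0.1612, -0.5747]
torque [-0.1014, 0.0165, 0.0233]
opening 0.0098
qpos [-0.5286, 0.4032, 1.4256, -0.0017, 1.3055, -0.7495]
tool shift mm [-319.1, 7.2, 125.2] twist deg -0.08
top scale 3
scene scale 2
```

View pics/scene3.png

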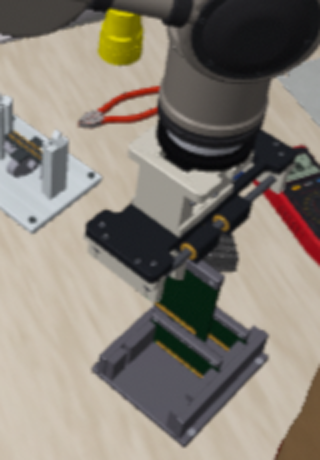

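The card hangs clear of the rack at (190,295) in the scene crop, and both low cards are still seated. Next I'll move over the stand.

Request:
send_rows([
  [[-0.03, 0, 0.012, 0], [-0.07, 0, 0.027, 0], [-0.115, 0, 0.045, 0], [-0.16, 0, 0.063, 0], [-0.205, 0, 0.08, 0], [-0.25, 0, 0.098, 0], [-0.29, 0, 0.114, 0], [-0.319, 0, 0.125, 0]],
])

```text
time: 5.8
tool_pos: [0.5693, 0.1269, 0.2497]
tool_rot: [-1.571, -0.003, -1.348]
contact_force: [-0.0, 0.1, -1.3]
opening: 0.01
```

Request:
send_rows([
  [[0, 0, 0, 0], [0, 0, 0, 0], [0, 0, 0, 0]],
])

```text
time: 6.1
tool_pos: [0.569, 0.1259, 0.2491]
tool_rot: [-1.572, -0.004, -1.348]
contact_force: [1.0, -0.6, -1.5]
opening: 0.0096
```

```bash
python3 go.py 0.5705 0.124 0.245 -1.348; python3 snap.py 4 150,60,300,210 190,60,320,220
```

```text
time 6.1
tool_pos [0.569, 0.1259, 0.2491]
tool_rot [-1.5724, -0.0038, -1.3484]
contact_force [1.0366, -0.5634, -1.4892]
torque [-0.1367, 0.0229, 0.0209]
opening 0.0096
qpos [0.0882, 0.4515, 1.3615, -0.0041, 1.3296, -0.1331]
tool shift mm [2.1, 4.1, 1.0] twist deg -0.03
top scale 4
scene scale 3
```

View pics/scene4.png

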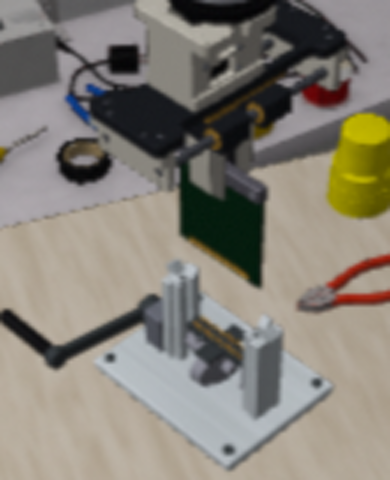

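View pics/top4.png

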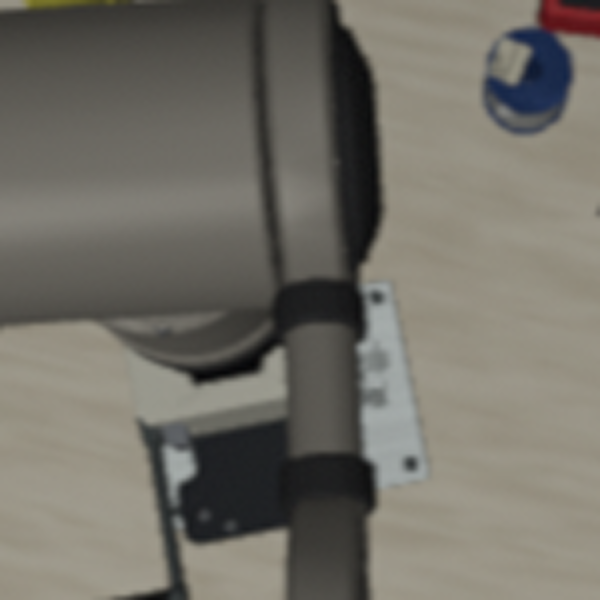

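Request:
send_rows([
  [[0.002, 0.01, 0.001, 0], [0.002, 0.02, 0.001, 0], [0.002, 0.026, 0.001, 0], [0.002, 0.026, 0.001, 0], [0.002, 0.026, 0.001, 0]],
])

```text
time: 6.7
tool_pos: [0.5707, 0.1237, 0.2234]
tool_rot: [-1.572, -0.004, -1.35]
contact_force: [-0.1, 0.3, -0.6]
opening: 0.0097
```

```bash
python3 go.py 0.5705 0.124 0.222 -1.348; python3 snap.py 5 150,60,300,210 225,90,305,190
python3 - <<'E'
from ov import *
from cell import sensors
s=sensors.observe();p=s["tool_pos"]
S=load("scene","5")
f=fr(p[0],p[1],s["tool_rot"][2]+np.pi/2);zb=p[2]-.0999
st=fr(.5705,.124,.224)
P=[([f((0,-.045,zb)),f((0,.045,zb)),f((0,.045,zb+.1)),f((0,-.045,zb+.1))],(0,0,255)),(rct(st,.006,.094,.11),(0,255,0)),(rct(st,.019,.094,.11),(0,128,255))]
draw(S,(230,90,300,190),6,P,"pics/o5.png")
draw(S,(230,90,300,190),6,[],"pics/n5.png")
E
```

```text
time 6.7
tool_pos [0.5707, 0.1237, 0.2234]
tool_rot [-1.5718, -0.0036, -1.3495]
contact_force [-0.1321, 0.2619, -0.6441]
torque [-0.0794, 0.0173, -0.0078]
opening 0.0097
qpos [0.0841, 0.4728, 1.3995, -0.0039, 1.2699, -0.136]
tool shift mm [-0.4, 1.4, -0.1] twist deg -0.09
top scale 4
scene scale 6
```

View pics/o5.png

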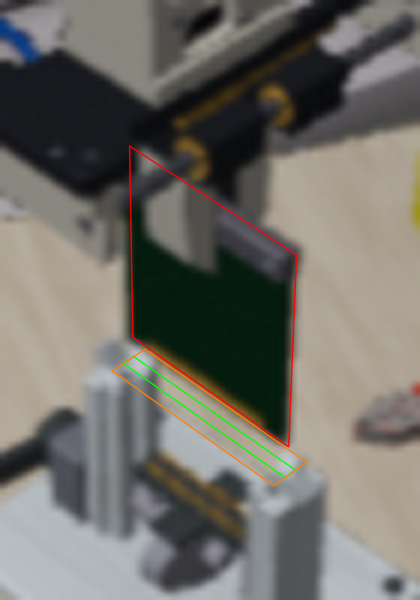

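View pics/n5.png

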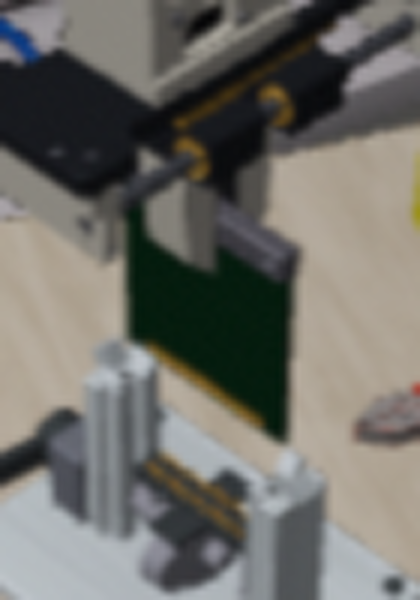

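```bash
python3 - <<'E'
from ov import *
S=load("scene","0")
st=fr(.5705,.124,.224)
P=[([st((0,-.047,.11)),st((0,.047,.11))],(0,255,0)),([st((0,-.047,.06)),st((0,-.047,.11))],(0,255,0)),([st((0,.047,.06)),st((0,.047,.11))],(0,255,0))]
def d(box,fn,P):
    draw(S,box,14,P,fn);im=cv2.imread(fn);cv2.imwrite(fn,cv2.convertScaleAbs(im,alpha=1.5,beta=-70))
d((238,143,268,183),"pics/pl.png",[]);d((265,160,292,200),"pics/pr.png",[])
d((238,143,268,183),"pics/pl2.png",P);d((265,160,292,200),"pics/pr2.png",P)
a=[cv2.imread(f"pics/{n}.png") for n in("pl","pr")]
cv2.imwrite("pics/plr.png",np.hstack(a))
a=[cv2.imread(f"pics/{n}.png") for n in("pl2","pr2")]
cv2.imwrite("pics/plr2.png",np.hstack(a))
E
```

```text
(no output)
```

View pics/plr.png

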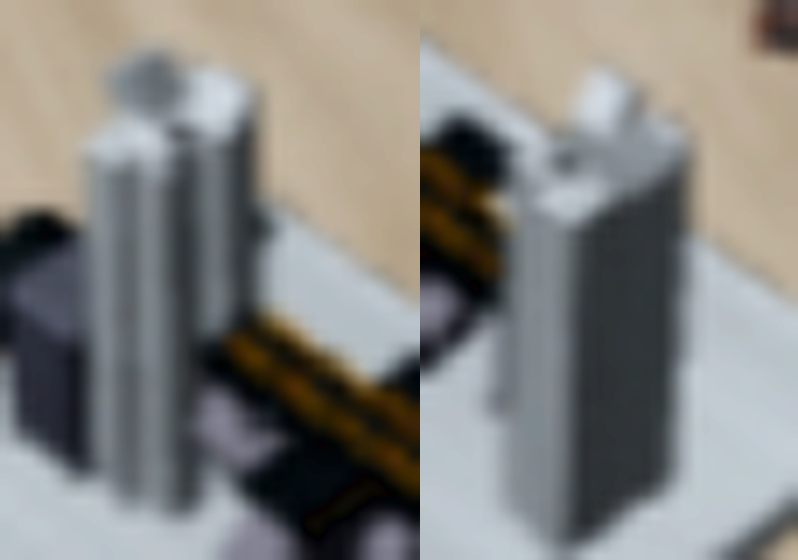

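View pics/plr2.png

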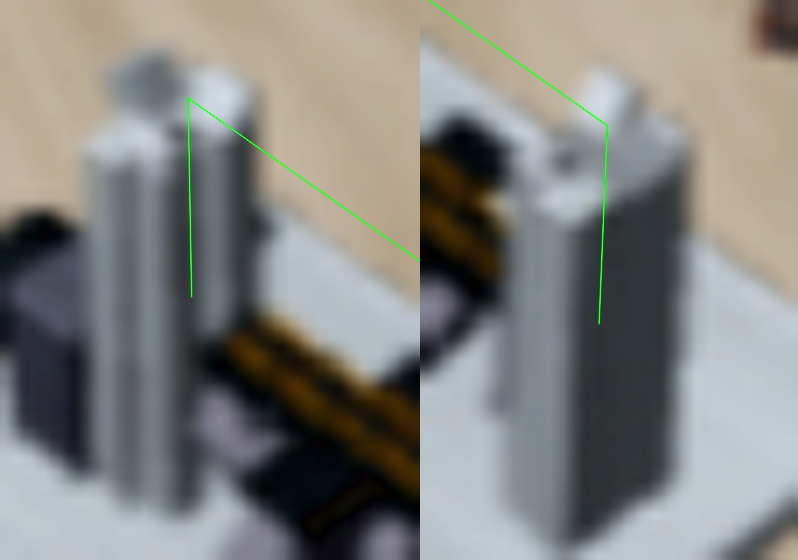

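The overlay and the image agree within about 1 px. The small residual matches the scene camera's own bias at the lever grip, so I'll lower gently and watch the forces.

Request:
send_rows([
  [[0, 0.006, 0, 0], [0, 0.012, 0, 0], [0, 0.018, 0, 0], [0, 0.023, 0, 0], [0, 0.023, 0, 0]],
])

```text
time: 7.3
tool_pos: [0.5704, 0.1237, 0.1998]
tool_rot: [-1.573, -0.004, -1.349]
contact_force: [-0.0, 0.3, -0.7]
opening: 0.0103
```

```bash
python3 go.py 0.5705 0.1237 0.16 -1.348; python3 snap.py 6 150,60,300,210 225,90,305,190
```

```text
time 7.3
tool_pos [0.5704, 0.1237, 0.1998]
tool_rot [-1.5727, -0.0036, -1.3493]
contact_force [-0.0139, 0.3449, -0.7314]
torque [0.0101, 0.0625, -0.0228]
opening 0.0103
qpos [0.0841, 0.4931, 1.4337, -0.004, 1.2161, -0.136]
tool shift mm [-0.2, 39.8, 0.1] twist deg -0.08
top scale 4
scene scale 6
```

View pics/scene6.png

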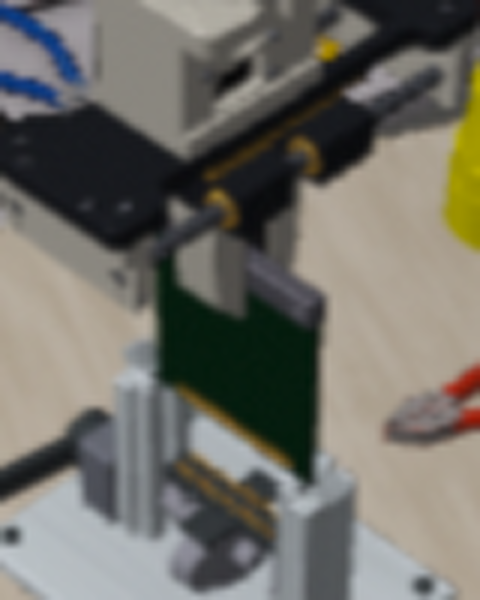

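Request:
send_rows([
  [[0, 0.005, 0, 0], [0, 0.01, 0, 0], [0, 0.015, 0, 0], [0, 0.015, 0, 0]],
])

```text
time: 7.8
tool_pos: [0.5704, 0.1236, 0.1847]
tool_rot: [-1.573, -0.004, -1.349]
contact_force: [0.3, -0.4, -0.5]
opening: 0.0095
```

```bash
python3 go.py 0.5705 0.1237 0.16 -1.348; python3 snap.py 7 150,60,300,210 225,90,305,190
```

```text
time 7.8
tool_pos [0.5704, 0.1236, 0.1847]
tool_rot [-1.5728, -0.0035, -1.3493]
contact_force [0.3021, -0.3611, -0.5463]
torque [-0.0251, 0.0481, -0.0277]
opening 0.0095
qpos [0.084, 0.5073, 1.4541, -0.0041, 1.1816, -0.1359]
tool shift mm [-0.2, 24.7, 0.1] twist deg -0.08
top scale 4
scene scale 6
```

View pics/scene7.png

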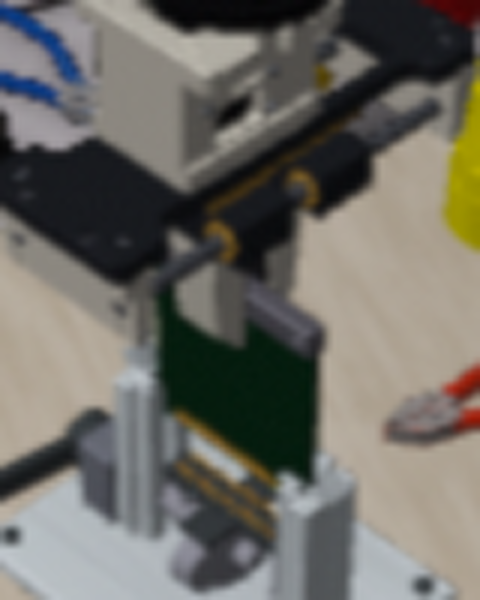

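The card has entered both posts with no contact force. I'll continue down.

Request:
send_rows([
  [[0, 0.005, 0, 0], [0, 0.01, 0, 0], [0, 0.015, 0, 0], [0, 0.02, 0, 0], [0, 0.0225, 0, 0], [0, 0.0225, 0, 0]],
])

```text
time: 8.5
tool_pos: [0.5707, 0.1235, 0.1625]
tool_rot: [-1.572, -0.004, -1.349]
contact_force: [-0.2, -0.6, -1.3]
opening: 0.0098
```

Request:
send_rows([
  [[0, 0.001, 0, 0], [0, 0.002, 0, 0], [0, 0.0025, 0, 0], [0, 0.0025, 0, 0]],
])

```text
time: 8.9
tool_pos: [0.5706, 0.1235, 0.16]
tool_rot: [-1.572, -0.004, -1.349]
contact_force: [0.1, 0.4, -1.4]
opening: 0.0097
```

```bash
python3 go.py 0.5705 0.1237 0.16 -1.348
```

```text
time 8.9
tool_pos [0.5706, 0.1235, 0.16]
tool_rot [-1.5723, -0.0036, -1.3493]
contact_force [0.1151, 0.3656, -1.4236]
torque [-0.1088, 0.0657, -0.0093]
opening 0.0097
qpos [0.0839, 0.5325, 1.4849, -0.0042, 1.1251, -0.1358]
tool shift mm [-0.2, 0.0, -0.1] twist deg -0.07
```

Request:
send_rows([
  [[0, 0.001, 0, 0], [0, 0.0015, 0, 0], [0, 0.0015, 0, 0]],
])

```text
time: 9.2
tool_pos: [0.5711, 0.1236, 0.1597]
tool_rot: [-1.57, -0.004, -1.349]
contact_force: [-1.2, -0.8, 5.3]
opening: 0.0103
```

```bash
python3 go.py 0.5705 0.1237 0.16 -1.348; python3 snap.py 8 150,60,300,210 225,90,305,190
```

```text
time 9.2
tool_pos [0.5711, 0.1236, 0.1597]
tool_rot [-1.5704, -0.0039, -1.3493]
contact_force [-1.1727, -0.8384, 5.2941]
torque [-0.1659, 0.3075, 0.0001]
opening 0.0103
qpos [0.0839, 0.5327, 1.4855, -0.0042, 1.1224, -0.1358]
tool shift mm [-0.3, -0.3, -0.6] twist deg -0.07
top scale 4
scene scale 6
```

View pics/scene8.png

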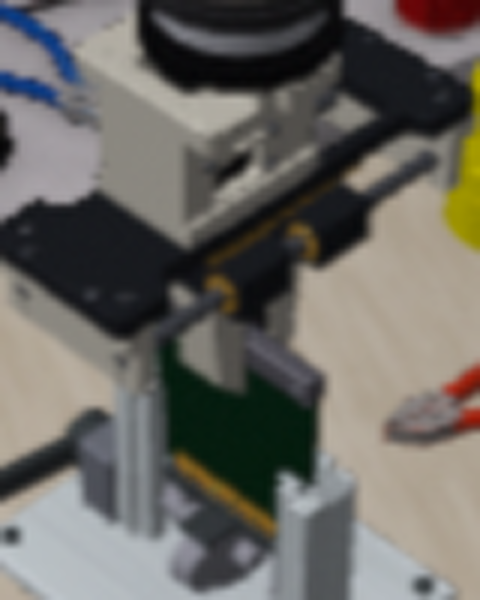

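The upward force of 5.3 N at TCP 0.1597 and the picture both show the lower edge on the bar. I'll release and rise.

Request:
send_rows([
  [[0, 0, 0, 0], [0, 0, 0, 0], [0, 0, 0, 0], [0, 0, 0, 0]],
], gripper=0.45)

```text
time: 9.7
tool_pos: [0.571, 0.1236, 0.1595]
tool_rot: [-1.571, -0.004, -1.349]
contact_force: [0.3, 0.4, 0.6]
opening: 0.0373
```

Request:
send_rows([
  [[0, 0, 0, 0], [0, -0.01, 0, 0], [0, -0.03, 0, 0], [0, -0.06, 0, 0], [0, -0.09, 0, 0], [0, -0.09, 0, 0]],
])

```text
time: 10.3
tool_pos: [0.5729, 0.1241, 0.2549]
tool_rot: [-1.562, -0.005, -1.349]
contact_force: [0.7, 0.2, 0.1]
opening: 0.0411
```

```bash
python3 go.py 0.4366 0.2230 0.20 -1.348; python3 snap.py 9 150,60,300,210 185,90,305,210
```

```text
time 10.3
tool_pos [0.5729, 0.1241, 0.2549]
tool_rot [-1.5615, -0.0051, -1.3492]
contact_force [0.7076, 0.248, 0.1304]
torque [-0.0794, 0.04, -0.0306]
opening 0.0411
qpos [0.0846, 0.4479, 1.3511, -0.0039, 1.3327, -0.1361]
tool shift mm [-126.7, 53.3, -111.8] twist deg -0.07
top scale 4
scene scale 5
```

View pics/scene9.png

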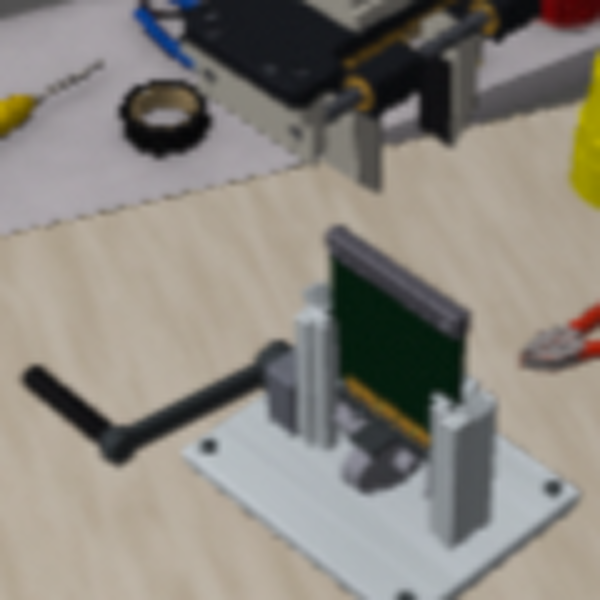

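The card sits upright between the posts, its rail running (335,235) to (465,320), and the lever is still at rest. Next I'll move to the lever grip, predicted at (0.437, 0.223), which matches the image measurement.

Request:
send_rows([
  [[-0.035, 0, -0.02, 0], [-0.075, 0, -0.045, 0], [-0.11, 0, -0.075, 0], [-0.127, 0, -0.1, 0], [-0.127, 0.02, -0.1115, 0], [-0.127, 0.06, -0.1115, 0], [-0.127, 0.1, -0.1115, 0], [-0.127, 0.1, -0.1115, 0]],
])

```text
time: 11.2
tool_pos: [0.4309, 0.2217, 0.1449]
tool_rot: [-1.581, -0.005, -1.349]
contact_force: [-0.7, -0.2, -0.0]
opening: 0.0416
```

Request:
send_rows([
  [[0, 0, 0, 0], [0, 0, 0, 0]],
])

```text
time: 11.4
tool_pos: [0.4312, 0.2218, 0.1457]
tool_rot: [-1.58, -0.005, -1.349]
contact_force: [0.2, -0.8, 0.9]
opening: 0.0416
```

```bash
python3 go.py 0.437 0.2232 0.057 -1.348; python3 snap.py 10 120,120,270,250 170,100,290,220
```

```text
time 11.4
tool_pos [0.4312, 0.2218, 0.1457]
tool_rot [-1.5805, -0.0053, -1.3492]
contact_force [0.1853, -0.7837, 0.8859]
torque [-0.0899, 0.0157, -0.0544]
opening 0.0416
qpos [0.3194, 0.3935, 1.7737, -0.0052, 0.9846, 0.1007]
tool shift mm [-0.6, 88.6, 6.8] twist deg -0.07
top scale 4
scene scale 5
```

View pics/scene10.png

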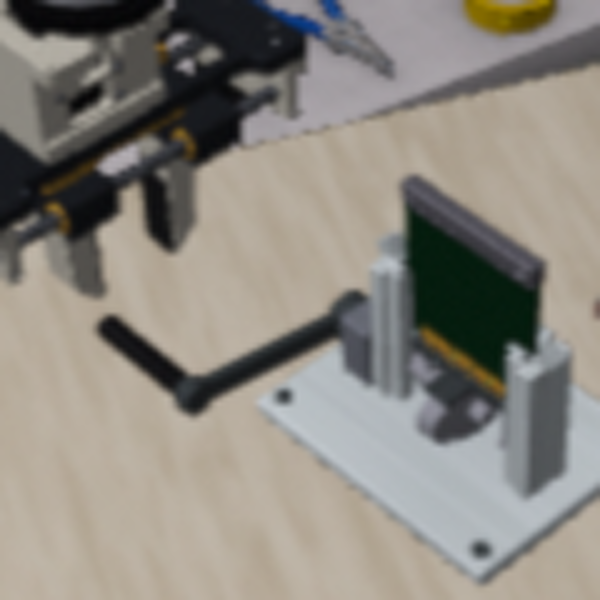

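View pics/top10.png

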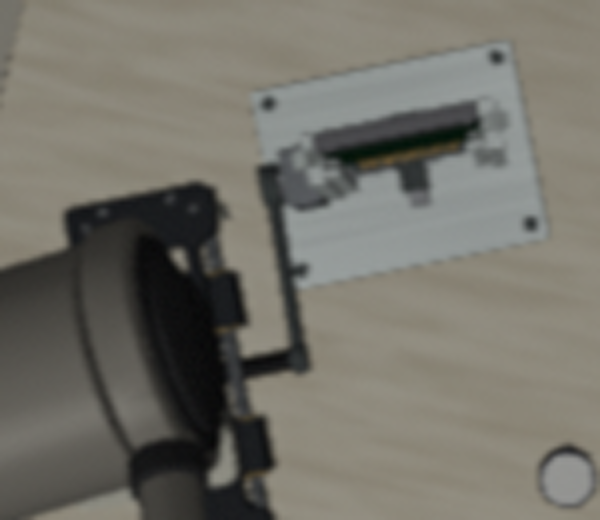

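Request:
send_rows([
  [[0, 0.02, 0.0068, 0], [0, 0.045, 0.0068, 0], [0, 0.07, 0.0068, 0], [0, 0.085, 0.0068, 0], [0, 0.088, 0.0068, 0], [0, 0.088, 0.0068, 0]],
])

```text
time: 12.1
tool_pos: [0.4384, 0.223, 0.0589]
tool_rot: [-1.577, -0.005, -1.349]
contact_force: [-0.7, -0.9, 0.5]
opening: 0.0409
```

```bash
python3 go.py 0.437 0.2232 0.057 -1.348; python3 snap.py 11 120,120,270,250 170,100,290,220
```

```text
time 12.1
tool_pos [0.4384, 0.223, 0.0589]
tool_rot [-1.5772, -0.005, -1.3492]
contact_force [-0.6741, -0.9372, 0.488]
torque [-0.0846, -0.0026, 0.0318]
opening 0.0409
qpos [0.3173, 0.5365, 1.8399, -0.0062, 0.7721, 0.1002]
tool shift mm [-0.5, 1.9, -1.4] twist deg -0.07
top scale 4
scene scale 5
```

View pics/scene11.png

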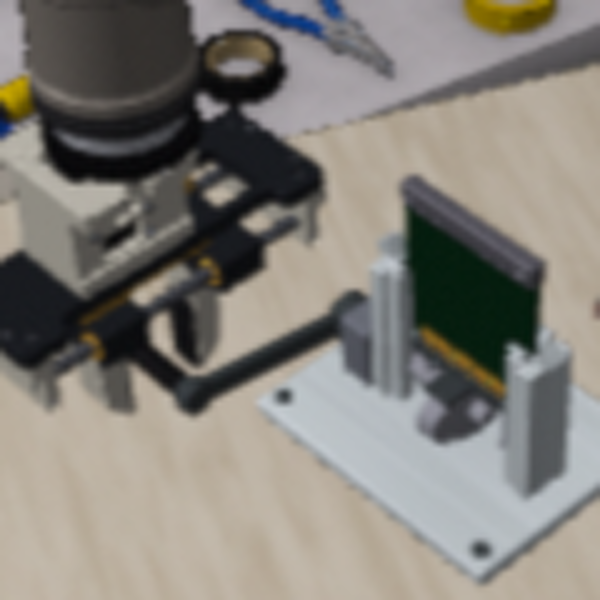

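The grip bar is between the fingers. I'll close on it.

Request:
send_rows([
  [[0, 0.002, -0.0015, 0], [0, 0.002, -0.0015, 0], [0, 0.002, -0.0015, 0]],
])

```text
time: 12.5
tool_pos: [0.4375, 0.2229, 0.058]
tool_rot: [-1.575, -0.005, -1.349]
contact_force: [0.2, -0.2, 0.6]
opening: 0.041
```

Request:
send_rows([
  [[0, 0, 0, 0], [0, 0, 0, 0], [0, 0, 0, 0], [0, 0, 0, 0], [0, 0, 0, 0], [0, 0, 0, 0]],
], gripper=0.0, grip_force=25)

```text
time: 13.1
tool_pos: [0.4373, 0.2229, 0.0579]
tool_rot: [-1.575, -0.005, -1.349]
contact_force: [-0.1, -0.1, 0.2]
opening: 0.0136
```

```bash
python3 go.py 0.437 0.2232 0.057 -1.348; python3 - <<'E'
import numpy as np
from cell import sensors
from scipy.spatial.transform import Rotation as Ro
s=sensors.observe();R=Ro.from_euler("xyz",s["tool_rot"]).as_matrix();p=s["tool_pos"]
g=p+R@[0,.006,0];yaw=.222;ex=np.array([np.cos(yaw),np.sin(yaw),0])
print("grasp pt",g)
H=g+.1084*ex;H[2]=.032
for th in (0.1,.2,.35,.5,.65,.8,.95,1.1,1.25,1.4):
    a=th+.17; q=H+.11*(-np.cos(a)*ex+np.sin(a)*np.array([0,0,1])); q0=H+.11*(-np.cos(.17)*ex+np.sin(.17)*np.array([0,0,1]))
    print(th,np.round(R.T@(q-q0)*1000,1).tolist())
E
```

```text
time 13.1
tool_pos [0.4373, 0.2229, 0.0579]
tool_rot [-1.5753, -0.0048, -1.3492]
contact_force [-0.0949, -0.0597, 0.1575]
torque [-0.1244, 0.1378, 0.0024]
opening 0.0136
qpos [0.3176, 0.5362, 1.845, -0.0062, 0.7654, 0.1005]
tool shift mm [-0.4, 0.9, -0.3] twist deg -0.07
grasp pt [0.43732435 0.22284402 0.0519125 ]
0.1 [0.1, -10.7, 2.4]
0.2 [0.1, -21.2, 5.8]
0.35 [0.2, -36.1, 12.8]
0.5 [0.2, -49.8, 22.0]
0.65 [0.3, -62.0, 33.1]
0.8 [0.3, -72.3, 45.9]
0.95 [0.4, -80.7, 60.1]
1.1 [0.4, -86.8, 75.4]
1.25 [0.4, -90.6, 91.5]
1.4 [0.4, -91.9, 107.9]
```

The opening is 13.6 mm, which matches the 14 mm bar. I'll swing along the arc in stages.

Request:
send_rows([
  [[0, -0.0055, 0.001, 0], [0, -0.0107, 0.0024, 0], [0, -0.016, 0.004, 0], [0, -0.0212, 0.0058, 0], [0, -0.0285, 0.009, 0], [0, -0.0361, 0.0128, 0], [0, -0.0361, 0.0128, 0]],
])

```text
time: 13.8
tool_pos: [0.4494, 0.2257, 0.0949]
tool_rot: [-1.577, -0.005, -1.349]
contact_force: [-5.1, -2.4, -0.7]
opening: 0.013
```

```bash
python3 go.py 0.4373 0.2229 0.0579; python3 snap.py 12 120,120,270,250 170,100,290,220
```

```text
time 13.8
tool_pos [0.4494, 0.2257, 0.0949]
tool_rot [-1.5771, -0.005, -1.3491]
contact_force [-5.0638, -2.3971, -0.7394]
torque [-0.4438, 0.9612, -0.0109]
opening 0.013
qpos [0.3155, 0.4931, 1.7803, -0.0057, 0.8749, 0.0975]
tool shift mm [-0.1, 37.1, -12.2] twist deg None
top scale 4
scene scale 5
```

View pics/scene12.png

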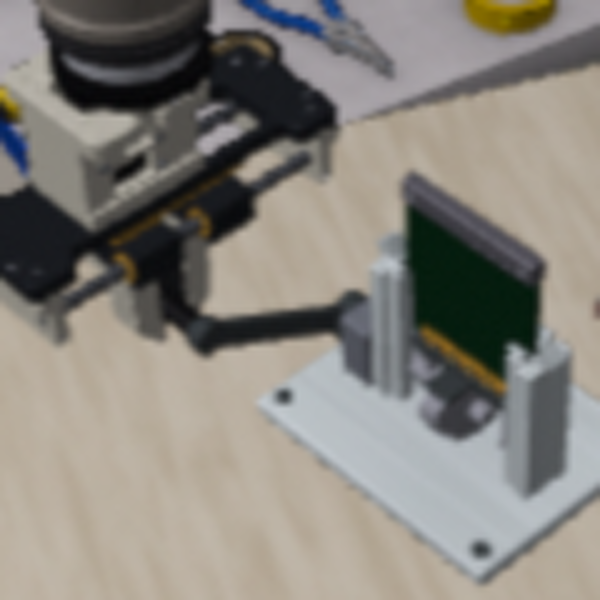

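Request:
send_rows([
  [[0, -0.006, 0.004, 0], [0, -0.0127, 0.009, 0], [0, -0.019, 0.0145, 0], [0, -0.0249, 0.02, 0], [0, -0.0303, 0.0263, 0], [0, -0.0352, 0.033, 0], [0, -0.0352, 0.033, 0]],
])

```text
time: 14.6
tool_pos: [0.4788, 0.2326, 0.1315]
tool_rot: [-1.584, -0.005, -1.349]
contact_force: [-18.1, -6.3, 16.2]
opening: 0.0132
```

```bash
python3 go.py 0.4373 0.2229 0.0579; python3 snap.py 13 120,120,270,250 170,100,290,220
```

```text
time 14.6
tool_pos [0.4788, 0.2326, 0.1315]
tool_rot [-1.5844, -0.0053, -1.3487]
contact_force [-18.1439, -6.3333, 16.152]
torque [-1.0676, 3.3139, 0.0439]
opening 0.0132
qpos [0.3105, 0.4888, 1.6564, -0.0048, 1.0104, 0.0911]
tool shift mm [-0.1, 74.2, -41.6] twist deg None
top scale 4
scene scale 5
```

View pics/scene13.png

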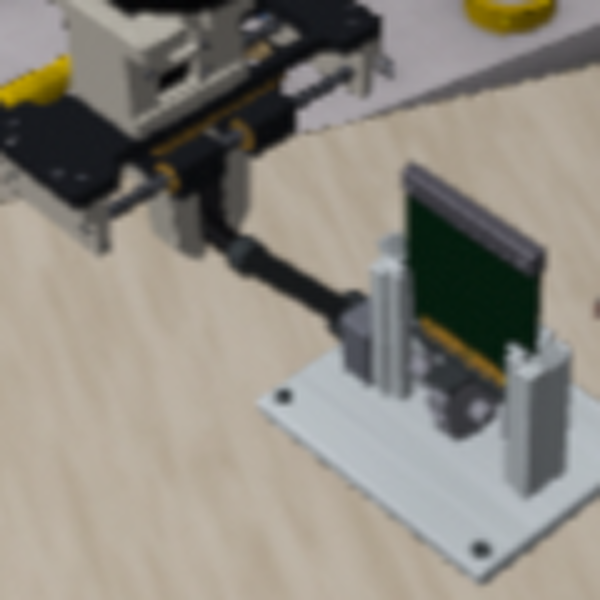

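The force has grown to about 25 N along the lever, so the arc I'm following doesn't match the real one. Before continuing I'll measure the lever end's actual path from the pictures.

```bash
python3 - <<'E'
from ov import *
np.set_printoptions(precision=4,suppress=True)
yaw=.222;ex=np.array([np.cos(yaw),np.sin(yaw),0]);ey=np.array([-ex[1],ex[0],0]);O=np.array([.5708,.1236,0])
S={k:load("scene",k) for k in("10","12","13")}
def hit(c,u,v,y0):
    o,d=ray(c,u,v);t=(y0-(o-O)@ey)/(d@ey);p=o+t*d-O;return np.array([p@ex,p[2]])
px={"10":(190,390),"12":(205,337),"13":(240,252)}
hub=(352,308)
f=lambda z:((z[0]+.5)/5-.5+170,(z[1]+.5)/5-.5+100)
for y0 in(.08,.085,.09):
    h=hit(S["10"],*f(hub),y0);print(y0,"hub",h)
    for k in px:
        p=hit(S[k],*f(px[k]),y0);d=p-h;print(k,p,"r",np.linalg.norm(d),"ang",np.arctan2(d[1],-d[0])-.17)
E
```

```text
0.08 hub [-0.01   0.053]
10 [-0.1192  0.0706] r 0.1105584168427082 ang -0.010560686443963158
12 [-0.1065  0.099 ] r 0.10687225627343602 ang 0.27482299873545846
13 [-0.0802  0.1388] r 0.11084510834383404 ang 0.7146640453677481
0.085 hub [-0.0057  0.0466]
10 [-0.1156  0.0643] r 0.11139260467864034 ang -0.010560686443963047
12 [-0.1029  0.0929] r 0.10767863120831549 ang 0.2748229987354587
13 [-0.0764  0.133 ] r 0.1116814593308834 ang 0.7146640453677481
0.09 hub [-0.0013  0.0401]
10 [-0.1121  0.0579] r 0.11222679251457254 ang -0.01056068644396202
12 [-0.0992  0.0868] r 0.10848500614319494 ang 0.2748229987354579
13 [-0.0726  0.1272] r 0.1125178103179326 ang 0.7146640453677481
```

The lever end is at about 0.72 rad by image and 0.75 rad from tool x. The bar crept about 5 mm down between the pads, so my commanded arc was too tight. First I'll relieve the load by holding the measured pose, then recompute.

Request:
send_rows([
  [[0, 0, 0, 0], [0, 0, 0, 0], [0, 0, 0, 0]],
])

```text
time: 15.0
tool_pos: [0.4785, 0.2323, 0.1319]
tool_rot: [-1.585, -0.006, -1.349]
contact_force: [-4.5, -3.4, -0.1]
opening: 0.0131
```

```bash
cat > arc.py <<'E'
import numpy as np
from cell import sensors
from scipy.spatial.transform import Rotation as Ro
import sys
s=sensors.observe();R=Ro.from_euler("xyz",s["tool_rot"]).as_matrix();p=s["tool_pos"]
yaw=.222;ex=np.array([np.cos(yaw),np.sin(yaw),0]);ez=np.array([0,0,1.])
O=np.array([.5708,.1236,0]); 
g=p+R@[0,.011,0]; x=(g-O)@ex
print("t",s["time"],"rot",np.round(s["tool_rot"],4),"F along ex,z",np.round([s["contact_force"]@ex,s["contact_force"][2]],1),"y off",round(float((p-O)@np.array([-ex[1],ex[0],0])),4))
a=np.arccos(np.clip(-x/.11,-1,1)); print("bar x",round(x,4),"theta from x",round(a-.17,3),"bar z by circle",round(.032+.11*np.sin(a),4),"TCP z",round(p[2],4))
for th in [float(v) for v in sys.argv[1:]]:
    b=th+.17; d=.11*((-np.cos(b)+np.cos(a))*ex+(np.sin(b)-np.sin(a))*ez); print(th,np.round(R.T@d*1000,1).tolist())
E
python3 arc.py .85 .95 1.05 1.15 1.25 1.35 1.4
```

```text
t 15.0 rot [-1.5849 -0.0057 -1.3486] F along ex,z [-5.2 -0.1] y off 0.1264
bar x -0.0663 theta from x 0.754 bar z by circle 0.1198 TCP z 0.1319
0.85 [0.0, -6.1, 8.6]
0.95 [0.1, -11.5, 18.2]
1.05 [0.1, -15.9, 28.3]
1.15 [0.1, -19.3, 38.7]
1.25 [0.1, -21.7, 49.5]
1.35 [0.1, -22.9, 60.4]
1.4 [0.1, -23.1, 65.9]
```

Request:
send_rows([
  [[0, -0.003, 0.004, 0], [0, -0.006, 0.0085, 0], [0, -0.009, 0.0133, 0], [0, -0.0116, 0.018, 0], [0, -0.014, 0.023, 0], [0, -0.016, 0.028, 0], [0, -0.016, 0.028, 0]],
])

```text
time: 15.7
tool_pos: [0.5061, 0.2387, 0.1491]
tool_rot: [-1.585, -0.006, -1.349]
contact_force: [-9.3, -3.9, 7.6]
opening: 0.0133
```

```bash
python3 arc.py 1.15 1.25 1.35 1.4;python3 snap.py 14 120,120,270,250 170,100,290,220
```

```text
t 15.7 rot [-1.5853 -0.0056 -1.3487] F along ex,z [-9.9  7.6] y off 0.1265
bar x -0.0379 theta from x 1.049 bar z by circle 0.1353 TCP z 0.1491
1.15 [0.0, -3.5, 10.6]
1.25 [0.0, -5.8, 21.3]
1.35 [0.0, -7.1, 32.2]
1.4 [0.0, -7.3, 37.7]
top scale 4
scene scale 5
```

View pics/scene14.png

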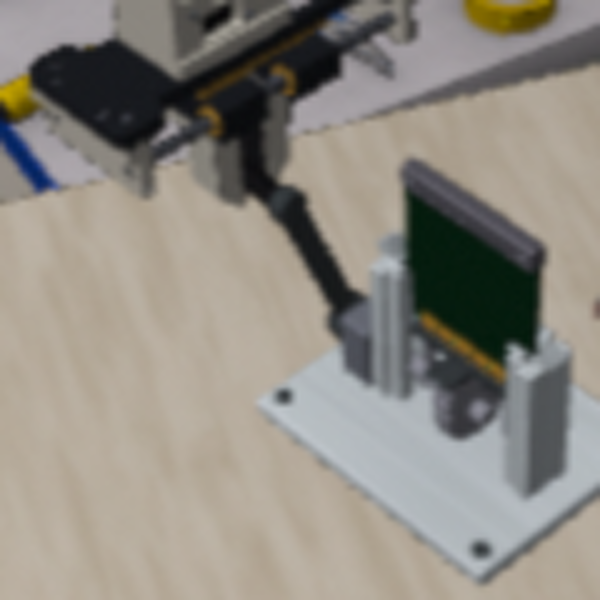

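Request:
send_rows([
  [[0, -0.002, 0.0053, 0], [0, -0.0035, 0.0106, 0], [0, -0.0048, 0.016, 0], [0, -0.0058, 0.0213, 0], [0, -0.0066, 0.0268, 0], [0, -0.0071, 0.0322, 0], [0, -0.0073, 0.0375, 0], [0, -0.0073, 0.0375, 0]],
])

```text
time: 16.6
tool_pos: [0.5436, 0.2472, 0.1575]
tool_rot: [-1.583, -0.006, -1.349]
contact_force: [-4.9, -2.7, 5.2]
opening: 0.013
```

Request:
send_rows([
  [[0, 0, 0, 0], [0, 0, 0, 0]],
])

```text
time: 16.8
tool_pos: [0.5435, 0.2471, 0.1578]
tool_rot: [-1.585, -0.006, -1.349]
contact_force: [-5.3, -2.5, -1.5]
opening: 0.0128
```

```bash
python3 arc.py 1.4;python3 snap.py 15 120,120,270,250 170,100,290,220
```

```text
t 16.8 rot [-1.5845 -0.0056 -1.3488] F along ex,z [-5.7 -1.5] y off 0.1265
bar x 0.0004 theta from x 1.404 bar z by circle 0.142 TCP z 0.1578
1.4 [0.0, 0.0, -0.5]
top scale 4
scene scale 5
```

View pics/scene15.png

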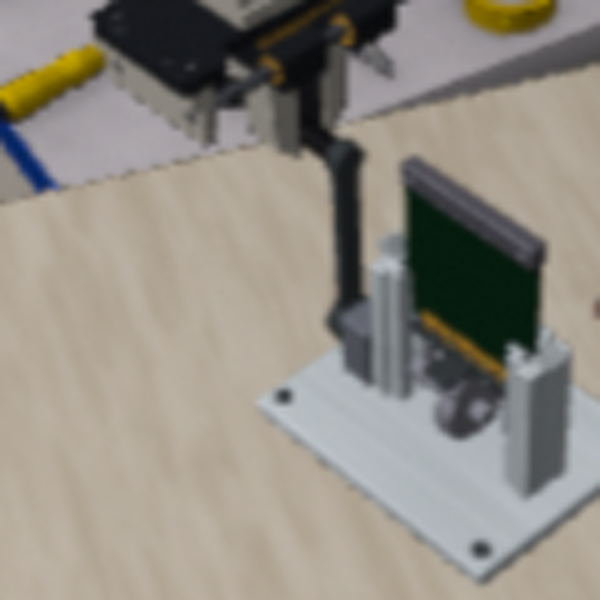

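View pics/top15.png

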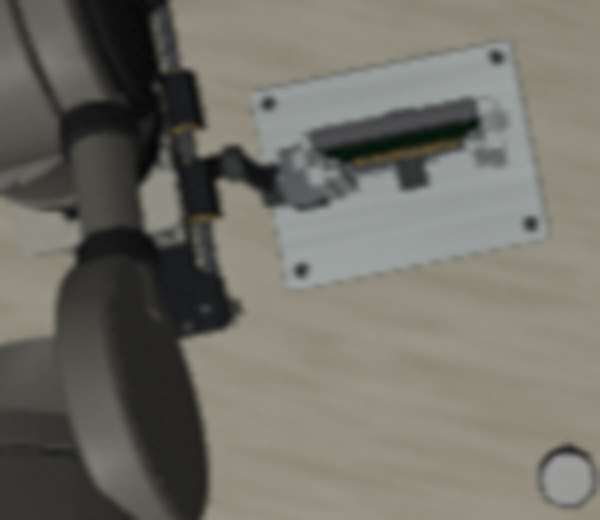

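The lever looks upright, with its end at (342,155) above the hub at (345,318). I'll check the lever angle and the card lift numerically.

```bash
python3 - <<'E'
from ov import *
np.set_printoptions(precision=4,suppress=True)
A=load("scene","10");D={k:load("scene",k) for k in("12","13","14","15")}
x0,y0,x1,y1=252,134,280,165
t=cv2.cvtColor(A["frame"],cv2.COLOR_RGB2GRAY)[y0:y1,x0:x1]; 
U=6;tu=cv2.resize(t,None,fx=U,fy=U,interpolation=cv2.INTER_CUBIC)
O=np.array([.5708,.1236,0])
for h in(.009,.011,.012): print("expected for",h,proj(A,O+[0,0,.153+h])-proj(A,O+[0,0,.153]))
for k,c in D.items():
    w=cv2.cvtColor(c["frame"],cv2.COLOR_RGB2GRAY)[y0-8:y1+4,x0-4:x1+4];wu=cv2.resize(w,None,fx=U,fy=U,interpolation=cv2.INTER_CUBIC)
    r=cv2.matchTemplate(wu,tu,cv2.TM_CCOEFF_NORMED);_,m,_,l=cv2.minMaxLoc(r);print(k,"shift px",l[0]/U-4,l[1]/U-8,"score",round(m,3))
yaw=.222;ex=np.array([np.cos(yaw),np.sin(yaw),0]);ey=np.array([-ex[1],ex[0],0])
c=D["15"]
for th in(1.2,1.3,1.4,1.5,1.6):
    b=th+.17;H=O+.09*ey+[0,0,.032];q=H+.11*(-np.cos(b)*ex+[0,0,np.sin(b)])
    print(th,"hub->end px",proj(c,q)-proj(c,H))
# lever axis: dark pixel row centroids
g=c["frame"].max(2).astype(int);
pts=[]
for r in range(136,157):
    seg=g[r,230:246];w=np.clip(95-seg,0,None);
    if w.sum(): pts.append(((w*np.arange(230,246)).sum()/w.sum(),r))
vx,vy,a,b=cv2.fitLine(np.array(pts,np.float32),cv2.DIST_HUBER,0,.01,.01).ravel();print("lever dir px per row",vx/vy,len(pts))
E
```

```text
expected for 0.009 [ 0.0309 -2.8071]
expected for 0.011 [ 0.0379 -3.4355]
expected for 0.012 [ 0.0413 -3.7503]
12 shift px 0.0 -0.5 score 0.999
13 shift px 0.16666666666666696 -2.333333333333333 score 0.998
14 shift px 0.16666666666666696 -3.333333333333333 score 0.998
15 shift px 0.16666666666666696 -3.833333333333333 score 0.998
1.2 hub->end px [ -7.7805 -26.6138]
1.3 hub->end px [ -4.5765 -29.1434]
1.4 hub->end px [ -1.3463 -31.3434]
1.5 hub->end px [  1.8707 -33.1913]
1.6 hub->end px [  5.0365 -34.6696]
lever dir px per row 0.038241133 21
```

The card's lift measures 3.83 px, against 3.75 px expected for 12 mm. The lever slope gives 1.40 rad. I'll check that it holds steady for a second before handing in.

Request:
send_rows([
  [[0, 0, 0, 0], [0, 0, 0, 0], [0, 0, 0, 0], [0, 0, 0, 0], [0, 0, 0, 0], [0, 0, 0, 0], [0, 0, 0, 0], [0, 0, 0, 0]],
])

```text
time: 17.7
tool_pos: [0.5433, 0.247, 0.1578]
tool_rot: [-1.586, -0.006, -1.349]
contact_force: [-4.4, -1.1, -3.0]
opening: 0.013
```

```bash
python3 arc.py 1.4; python3 go.py|grep -E "opening|pos"; python3 snap.py 16 300,120,400,220 170,100,400,330; python3 - <<'E'
from h import *
A=load("scene","15");B=load("scene","16")
d=np.abs(A["frame"].astype(int)-B["frame"])[:230].max(2);print("max diff lever/card region",d[120:180,225:300].max())
r=np.abs(load("scene","0")["frame"].astype(int)-B["frame"]).max(2);print("rack low cards region changed px",(r[245:300,325:380]>40).sum())
E
```

```text
t 17.7 rot [-1.5859 -0.0056 -1.3489] F along ex,z [-4.5 -3. ] y off 0.1264
bar x 0.0002 theta from x 1.402 bar z by circle 0.142 TCP z 0.1578
1.4 [0.0, 0.0, -0.3]
tool_pos [0.5433, 0.247, 0.1578]
opening 0.013
qpos [0.3006, 0.5639, 1.435, -0.0048, 1.1583, 0.0807]
top scale 6
scene scale 2
max diff lever/card region 37
rack low cards region changed px 612
```

View pics/scene16.png

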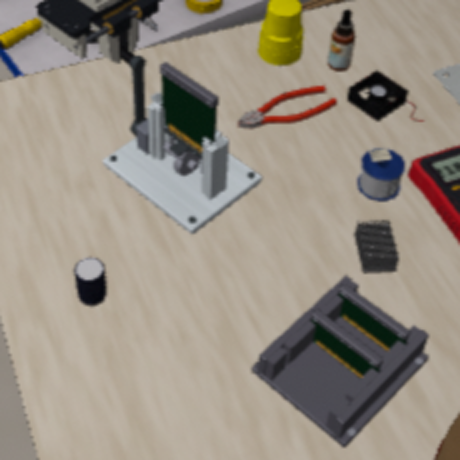

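The hold is steady. Both low cards sit in their slots at about (345,340) and (375,320), and the tall card is raised in the stand. Handing in.

```bash
python3 -c "
from cell import hand_in
print(hand_in())"; python3 arc.py
```

```text
the job is handed in; nothing more can be done
None
the job is handed in; nothing more can be done
```

I drew the tall card straight up out of the rack and lowered it into the test stand until it sat home on the lift bar, then let go. I swung the cam lever up to its highest point and handed in at about 18 s, with the fingers still holding the lever there. The hand-in reports no verdict.

**Last checks that agreed:**
- **Lever:** it stood at about 1.40 rad, both by its slope in the image and by tool position. It stayed there over a 0.8 s hold, with about 4–6 N pushing back on the tool and the gripper closed on the bar.
- **Tall card:** it stands upright with nothing touching it. Its image had risen 3.8 px, against 3.75 px expected for 12 mm of lift.
- **Low cards:** both are still in their slots. I judged this by eye. My pixel-change count over the rack gave 612 changed pixels, but the removed tall card leaves its own change there, so it doesn't confirm that the low cards stayed put.

**What went wrong or disagreed:**
- **Stand offset:** the stand's base is not centred on the card slot (about 8–11 mm off in y), so I located the slot from the lever grip and bar instead.
- **Camera bias:** the two cameras differ by about 3 mm in y at the stand.
- **Bar slip:** during the swing the bar crept about 5–10 mm down between the finger pads, and the force along the lever rose to about 25 N. I stopped, relieved it and replanned the arc. The bar ended about 9 mm above the fingertips by my estimate.
- **Gripper opening:** it read 13.0 mm at the end, a little under the 14 mm bar.

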